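# Load the bench mill with grinding jars

### The job

Load the bench mill: slide its safety catch aside to the left, swing the lid well up, and stand every grinding jar that is on the bench upright on a seat of its own in the mill, turned so that its side lug sits in the notch in front of that seat. Then lower the lid until it is fully shut and slide the safety catch fully home over the lid's tab. Do not disturb the cup and the carton near the mill.

Things in the scene. Friction and masses are not known exactly. Their poses are not given: they have to be found in the camera images.
- mill: the mill: a grey bench machine fixed on the bench, 208 mm wide, 126 mm high; origin at its underside. x points from its front (grip bar and catch side) to its rear, y to its left, z up; seats and notches have the same axes. The rear wall (150 mm wide) and the pillar under the catch stand about 121 mm above the bench; the side rails stand 50 mm, their inner faces 94 mm left and right of the middle
- seat0 (a point): left of the three seats in the mill's tray: the point on the tray floor (30 mm above the bench) where a jar's foot is centred. The seats lie in a row along the mill's y, 64 mm apart, 89 mm in front of the lid's hinge. Low walls 20 mm high bound each seat, leaving a jar 5 mm of play to either side, 7 mm in front and 6 mm behind
- seat1 (a point): middle seat, likewise
- seat2 (a point): right seat, likewise
- notch0 (a point): left notch: the point on the tray floor, 40 mm in front of seat0, where a jar's lug tip belongs. The notch is a 26 mm wide gap in an aluminium rail 20 mm high and 18 mm deep that runs in front of the seats, centred 41 mm ahead of them (its rear face is 32 mm ahead)
- notch1 (a point): middle notch, in front of seat1
- notch2 (a point): right notch, in front of seat2
- lid (a joint): mill lid angle in rad: 0 shut, up to 1.75 open; hinged along the rear edge, it swings up and back. A stiff hinge: it stays where it is left; about 5 N lifts it at the bar. While the catch is home its tongue blocks the lid
- lid_bar (a point): middle of the lid's grip bar, a dark round bar of 12 mm diameter, 76 mm long, parallel to the hinge, 39 mm clear in front of the lid's front edge and level with the lid; 126 mm above the bench when shut
- lid_hinge (a point): point of the lid's hinge axis straight behind the bar's middle, 201 mm from it and 126 mm above the bench; the axis runs along the mill's y
- catch (a joint): safety catch travel in m: 0 home (tongue over the lid's tab), 0.032 fully released. It slides to the mill's left (+y of the mill) and stays where it is left, with about 2 N of friction. Clear of the tab from 0.020
- catch_grip (a point): middle of the catch's upright black grip, on a grey pillar at the mill's front, left of the middle. The grip is 14 mm thick along the sliding direction, 22 mm the other way, its top 14 mm above this point, and it stands free down to 20 mm below this point
- stop: low aluminium angle strip fixed on the bench to the right of the jars, 170 mm long, 15 mm high, that keeps things off the tall incubator, whose side stands some 75 mm beyond it and whose front corner is at about x 0.60, y -0.15; origin at its underside
- sample_cup: bystander: white screw-lid cup, 66 mm; origin at its underside
- carton: bystander: small white carton 32 x 82 x 54 mm; origin at its underside
- jar0_centre (a point): centre of a grinding jar, 37.5 mm above its foot (two or three jars, all alike, are present; the rest are None). Steel, round, 50 mm diameter, 75 mm high. The cap ends 44 mm above the foot; on it stands a straight black grip bar 40 mm long (jar's x), 12 mm thick (jar's y), 31 mm high, to be pinched from above. z is the jar's up axis. Mass 0.25 to 0.5 kg
- jar0_lug (a point): tip of that jar's lug, a steel block 14 mm wide and 12 mm high near the foot that points to the jar's -x; the tip is 40 mm from the jar's axis and 12 mm above its foot. A seated jar has the mill's own heading
- jar1_centre (a point): centre of a grinding jar like the first (None if absent)
- jar1_lug (a point): tip of that jar's lug, a steel block 14 mm wide and 12 mm high near the foot that points to the jar's -x; the tip is 40 mm from the jar's axis and 12 mm above its foot. A seated jar has the mill's own heading
- jar2_centre (a point): centre of a grinding jar like the first (None if absent)
- jar2_lug (a point): tip of that jar's lug, a steel block 14 mm wide and 12 mm high near the foot that points to the jar's -x; the tip is 40 mm from the jar's axis and 12 mm above its foot. A seated jar has the mill's own heading

How it is judged:
On the way, in this order (a step that is already met when the one before it is completed fails the run):
1. the catch is slid clear while the lid is still shut (value of joint catch above 0.02 m and value of joint lid below 0.08 rad), for 0.2 s.
2. the lid is swung well up (value of joint lid above 1.2 rad), for 0.2 s.
3. with the lid up, every jar stands upright on a seat with its lug in the notch (((horizontal distance between jar0_centre and seat0 below 0.014 m and horizontal distance between jar0_lug and notch0 below 0.015 m and z of jar0_centre in the frame of seat0 below 0.043 m and angle between jar0_centre's own z axis and vertical below 0.12 rad) or (horizontal distance between jar0_centre and seat1 below 0.014 m and horizontal distance between jar0_lug and notch1 below 0.015 m and z of jar0_centre in the frame of seat1 below 0.043 m and angle between jar0_centre's own z axis and vertical below 0.12 rad) or (horizontal distance between jar0_centre and seat2 below 0.014 m and horizontal distance between jar0_lug and notch2 below 0.015 m and z of jar0_centre in the frame of seat2 below 0.043 m and angle between jar0_centre's own z axis and vertical below 0.12 rad)) and ((horizontal distance between jar1_centre and seat0 below 0.014 m and horizontal distance between jar1_lug and notch0 below 0.015 m and z of jar1_centre in the frame of seat0 below 0.043 m and angle between jar1_centre's own z axis and vertical below 0.12 rad) or (horizontal distance between jar1_centre and seat1 below 0.014 m and horizontal distance between jar1_lug and notch1 below 0.015 m and z of jar1_centre in the frame of seat1 below 0.043 m and angle between jar1_centre's own z axis and vertical below 0.12 rad) or (horizontal distance between jar1_centre and seat2 below 0.014 m and horizontal distance between jar1_lug and notch2 below 0.015 m and z of jar1_centre in the frame of seat2 below 0.043 m and angle between jar1_centre's own z axis and vertical below 0.12 rad)) and ((horizontal distance between jar2_centre and seat0 below 0.014 m and horizontal distance between jar2_lug and notch0 below 0.015 m and z of jar2_centre in the frame of seat0 below 0.043 m and angle between jar2_centre's own z axis and vertical below 0.12 rad) or (horizontal distance between jar2_centre and seat1 below 0.014 m and horizontal distance between jar2_lug and notch1 below 0.015 m and z of jar2_centre in the frame of seat1 below 0.043 m and angle between jar2_centre's own z axis and vertical below 0.12 rad) or (horizontal distance between jar2_centre and seat2 below 0.014 m and horizontal distance between jar2_lug and notch2 below 0.015 m and z of jar2_centre in the frame of seat2 below 0.043 m and angle between jar2_centre's own z axis and vertical below 0.12 rad)) and value of joint lid above 0.9 rad), for 0.2 s.
4. the lid is shut again (value of joint lid below 0.04 rad), for 0.2 s.
At the end, for the whole second after the job is handed in: Every jar present stands upright (within 0.12 rad) on a seat of its own, within 14 mm of its centre, its lug tip within 15 mm of that seat's notch point; the lid is shut (below 0.04 rad) and the catch home (below 7 mm) (((horizontal distance between jar0_centre and seat0 below 0.014 m and horizontal distance between jar0_lug and notch0 below 0.015 m and z of jar0_centre in the frame of seat0 below 0.043 m and angle between jar0_centre's own z axis and vertical below 0.12 rad) or (horizontal distance between jar0_centre and seat1 below 0.014 m and horizontal distance between jar0_lug and notch1 below 0.015 m and z of jar0_centre in the frame of seat1 below 0.043 m and angle between jar0_centre's own z axis and vertical below 0.12 rad) or (horizontal distance between jar0_centre and seat2 below 0.014 m and horizontal distance between jar0_lug and notch2 below 0.015 m and z of jar0_centre in the frame of seat2 below 0.043 m and angle between jar0_centre's own z axis and vertical below 0.12 rad)) and ((horizontal distance between jar1_centre and seat0 below 0.014 m and horizontal distance between jar1_lug and notch0 below 0.015 m and z of jar1_centre in the frame of seat0 below 0.043 m and angle between jar1_centre's own z axis and vertical below 0.12 rad) or (horizontal distance between jar1_centre and seat1 below 0.014 m and horizontal distance between jar1_lug and notch1 below 0.015 m and z of jar1_centre in the frame of seat1 below 0.043 m and angle between jar1_centre's own z axis and vertical below 0.12 rad) or (horizontal distance between jar1_centre and seat2 below 0.014 m and horizontal distance between jar1_lug and notch2 below 0.015 m and z of jar1_centre in the frame of seat2 below 0.043 m and angle between jar1_centre's own z axis and vertical below 0.12 rad)) and ((horizontal distance between jar2_centre and seat0 below 0.014 m and horizontal distance between jar2_lug and notch0 below 0.015 m and z of jar2_centre in the frame of seat0 below 0.043 m and angle between jar2_centre's own z axis and vertical below 0.12 rad) or (horizontal distance between jar2_centre and seat1 below 0.014 m and horizontal distance between jar2_lug and notch1 below 0.015 m and z of jar2_centre in the frame of seat1 below 0.043 m and angle between jar2_centre's own z axis and vertical below 0.12 rad) or (horizontal distance between jar2_centre and seat2 below 0.014 m and horizontal distance between jar2_lug and notch2 below 0.015 m and z of jar2_centre in the frame of seat2 below 0.043 m and angle between jar2_centre's own z axis and vertical below 0.12 rad)) and value of joint lid below 0.04 rad and value of joint catch below 0.007 m); the robot touches nothing.
It fails at once if the cup near the mill is shifted more than 30 mm (distance of sample_cup from where it was at the start of the episode above 0.03 m).
It fails at once if the carton near the mill is shifted more than 30 mm (distance of carton from where it was at the start of the episode above 0.03 m).
Of jar0, jar1, jar2 only 2 to 3 are there at a start; the rules pass over those that are not, and their reading is None.
At some moment in a run one of jar0, jar1, jar2 may be knocked a few centimetres aside while the robot is not near it.
Once in a run the grip may slacken for a moment while it holds something.
It also fails if it takes over 210 s, if anything falls off the work surface, if the arm or the gripper's body presses on something with over 40 N, if the wrist force passes 120 N, or if a joint passes its speed limit or range.

### The arm

A 6-joint arm with a two-finger parallel gripper is mounted at the origin on a cart in front of the work surface, level with it; the furniture and walls round the work are solid. World frame = base frame: x ahead of the robot, y to its left, z up, the work surface at z = 0. Lengths are in m, angles in rad, forces in N, time in s.
With the tool pointing down it reaches from about 0.35 to 0.8 m from the base axis. Payload 7.3 kg.
Tool frame: the origin (TCP) lies between the finger pads; the fingertips stand 8 mm ahead of it and the grasp point (between the pads) lies 11 mm behind it (env.nose_length is the distance from the TCP to the fingertips, in m); z points along the fingers, y is the direction in which the jaws open and shut (so a half turn about z gives the same grasp; the last joint's range is limited). The gripper opens to 85 mm and grips with 20 to 120 N. Pads are 22 mm wide; open, the fingers measure 114 mm over their backs; the gripper's body (76 mm by 85 mm) begins 54 mm behind the grasp point. The pads swing forward as they close: fully open they stand 13 mm farther back than shut.
Start: joints at [1.094, 0.342, 1.524, -0, 1.275, -0.146], TCP at [0.171, 0.497, 0.239] pointing down, gripper open.
Joint ranges: [-2.53, 2.53], [-0.77, 2.02], [0.04, 2.7], [-1, 4.14], [0.28, 2.66], [-3.11, 3.11]. Speed limits (rad/s): [2.57, 2.57, 3.14, 3.14, 3.14, 3.14].

### API

Orientations are given as a rotation vector (axis times angle).
In Python, from rig import env, imaging, job gives the robot as it stands.
- The arm moves only by the tool move_arm, never from a script. Its argument "series" is a list of rows, each a list of 3 entries, a list of its own where there are three numbers: the closure, from -1 (fully open) to 1 (shut), then the shift along the world's x, y, z in cm, then the turn about the world's z in degrees. In form: [[fingers, [x, y, z], roll], ...]. A call has 1 to 20 rows; each row shifts and turns the commanded pose from where the row before left it; what a row does not reach is not made up. A row lasts 1/10 s, in which the tool goes at most 50 mm and 8.59 degrees, less where a joint would pass 70% of its speed; a pose out of reach is approached as far as the arm can. A call is refused whole if a number of a shift passes 5 or a number of a turn 8.59, either way. A call with a gripper value outside its range is refused whole. The fingers move at their own pace and stop on an object; "force" is the grip in N (left out, the last holds). Time passes only in rows, so rows that do not move let the fingers close. It gives the time, the measured TCP pose, the force and the opening at its end, in the units of the state.
- env.get_state(): the state, without advancing time (a new reading comes with each control period).
- imaging.capture(name): name is "scene" or "top" or "wrist"; returns a dict with "color" (480x640x3 uint8, red, green, blue), "fovy" (degrees; the focal length in pixels is half the picture's height over the tangent of half this angle, whatever the lens; pixels are square), "cx", "cy" (the principal point, pixels), "rvec" (rotation vector, rad) and "tvec" (3), from world to camera coordinates, as OpenCV has them. Camera axes: x right, y down, z forward; pixel columns grow to the right and rows downward; lengths in m; the calibration is good to about 2 mm. A picture is of the moment at which its call begins. There is no depth.
- job.job_done(): hands the job in, once; it reports no verdict.
The state is a dict: "clock": time; "joint_positions": joint angles; "qvel": joint speeds; "joint_torque": joint torques, N m; "tool_pos": TCP position; "eef_rot": TCP orientation; "wrist_force": force on the tool from outside, world axes, zero at the start; "ft_torque": the same for the moment, N m; "gripper_width": opening from 0.0 (shut) to 1.0 (fully open).
Only numpy, scipy, OpenCV 4.12 (cv2) and the standard library are available. Lean on these libraries where they do the work, as an engineer would, in place of code of your own. Each camera call takes 0.05 s, during which the arm holds its last target.

## Working session

There is one attempt and no reset: what is moved stays moved. The work goes in short steps, Python scripts to look and compute and a tool call to move; the robot and the scene stay as the last step left them, time stands still between calls to the robot, and variables do not carry over. Pictures are saved under pics/ and viewed, and the job is handed in when it is done.

Besides the shell and the picture viewer there is one more tool, called after "Request:" in YAML: its name, and indented under it one key for each argument. move_arm: Moves the arm, as the interface text tells. Its arguments: {"type":"object","properties":{"series":{"type":"array","items":{"type":"array"}},"force":{"type":"number"}},"required":["series"]}

```bash
ls; mkdir -p pics; cat > h.py <<'E'
import numpy as np, cv2
from rig import env, imaging, job
def cap(name,fn=None):
    d=imaging.capture(name)
    if fn: cv2.imwrite('pics/'+fn+'.png',cv2.cvtColor(d['color'],cv2.COLOR_RGB2BGR))
    return d
def K(d):
    f=240/np.tan(np.radians(d['fovy'])/2); return np.array([[f,0,d['cx']],[0,f,d['cy']],[0,0,1.]])
def ray(d,u,v):
    R=cv2.Rodrigues(np.array(d['rvec'],float))[0]; t=np.array(d['tvec'],float).ravel()
    return -R.T@t, R.T@np.linalg.inv(K(d))@np.array([u,v,1.])
def onz(d,u,v,z):
    c,r=ray(d,u,v); return c+r*(z-c[2])/r[2]
def proj(d,P):
    return cv2.projectPoints(np.atleast_2d(np.array(P,float)),np.array(d['rvec'],float),np.array(d['tvec'],float),K(d),None)[0].reshape(-1,2)
E
python3 - <<'E'
from h import *
for n in ['scene','top','wrist']:
    d=cap(n,n+'0'); print(n,d['fovy'],d['cx'],d['cy'],ray(d,320,240), [k for k in d])
print(env.get_state(), env.nose_length)
E
```

```text
pics
scene 55.41156578573628 321.07316165449083 243.8853368770232 (array([ 0.29356837, -0.1404704 ,  0.866159  ]), array([ 0.30919642,  0.36869193, -0.87666506])) ['color', 'fovy', 'cx', 'cy', 'rvec', 'tvec']
top 51.41375631774253 317.7354682711207 245.53365925871188 (array([0.41621043, 0.16757594, 0.95861617]), array([ 0.15204688, -0.02557088, -0.98811524])) ['color', 'fovy', 'cx', 'cy', 'rvec', 'tvec']
wrist 64.463531221459 320.37323935048016 240.06621879432902 (array([0.1049498 , 0.51906912, 0.37356167]), array([ 0.25538391, -0.09010684, -0.96263223])) ['color', 'fovy', 'cx', 'cy', 'rvec', 'tvec']
{'clock': 0.15, 'joint_positions': array([ 1.09399698e+00,  3.42554360e-01,  1.52478867e+00,  1.93478386e-05,
        1.27541774e+00, -1.46018868e-01]), 'qvel': array([-0.00084594, -0.00322991, -0.00312282, -0.00157055,  0.00188539,
        0.0001588 ]), 'joint_torque': array([ 9.45102147e-04, -4.33911073e+01, -2.46146017e+01, -3.22438405e-05,
        5.91048592e-03,  4.78387165e-05]), 'tool_pos': array([0.17035775, 0.49628316, 0.23879304]), 'eef_rot': array([-5.17170036e-01, -3.09835072e+00,  1.73749949e-03]), 'wrist_force': array([ 0.33384982, -0.93291884,  0.31644508]), 'ft_torque': array([ 0.01805078,  0.00580054, -0.04001652]), 'gripper_width': 1.0016927717510289} 0.008
```

View pics/scene0.png

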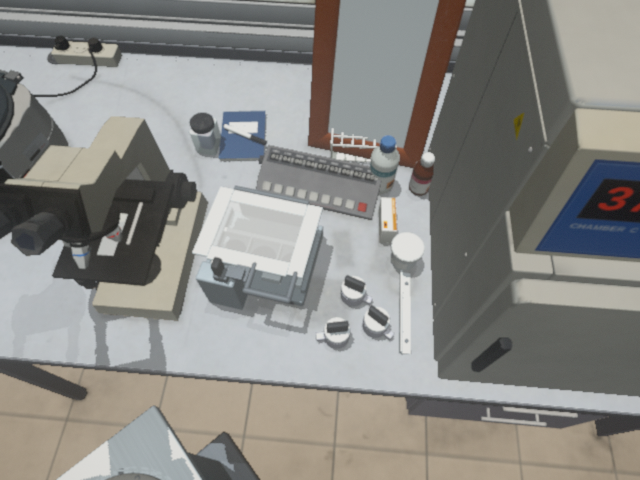

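View pics/top0.png

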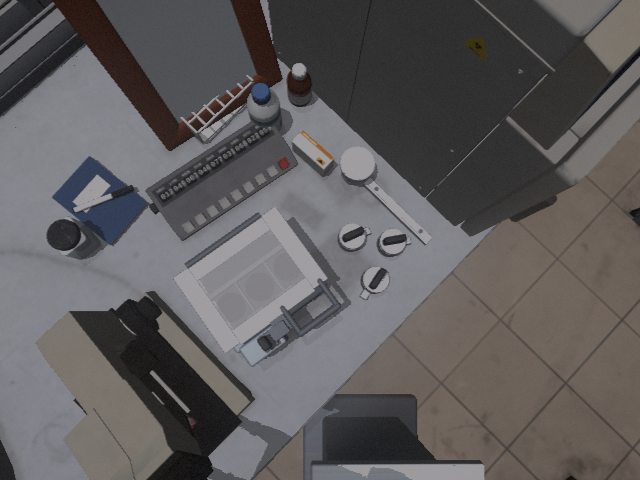

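View pics/wrist0.png

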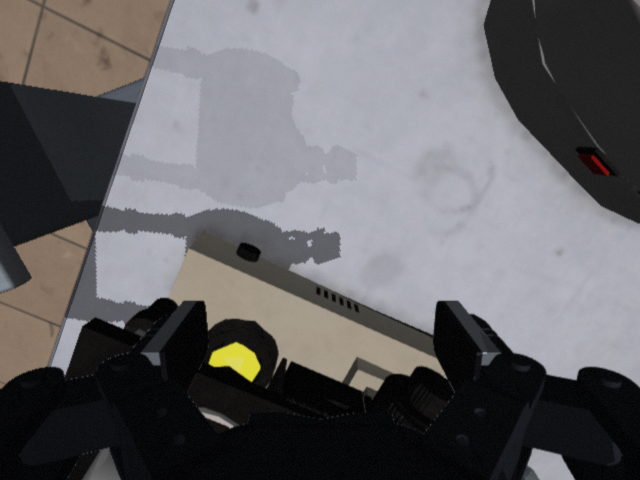

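The scene shows three jars near (335,332), (376,320), (353,290) in the scene view, with the mill at about (262,240). I'll zoom in.

```bash
python3 - <<'E'
from h import *
a=cv2.imread('pics/scene0.png'); cv2.imwrite('pics/sz.png',cv2.resize(a[180:360,180:430],(800,576),interpolation=2))
a=cv2.imread('pics/top0.png'); cv2.imwrite('pics/tz.png',cv2.resize(a[190:370,170:420],(800,576),interpolation=2))
E
```

```text
(no output)
```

View pics/sz.png

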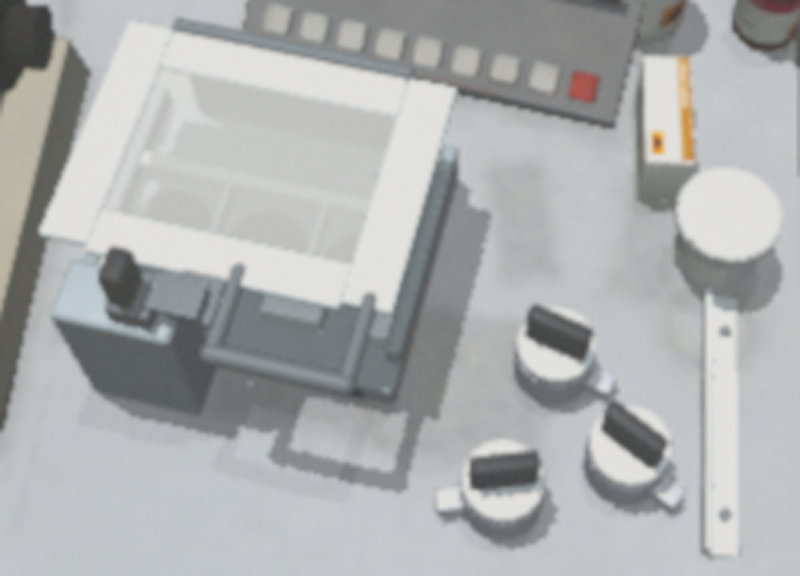

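View pics/tz.png

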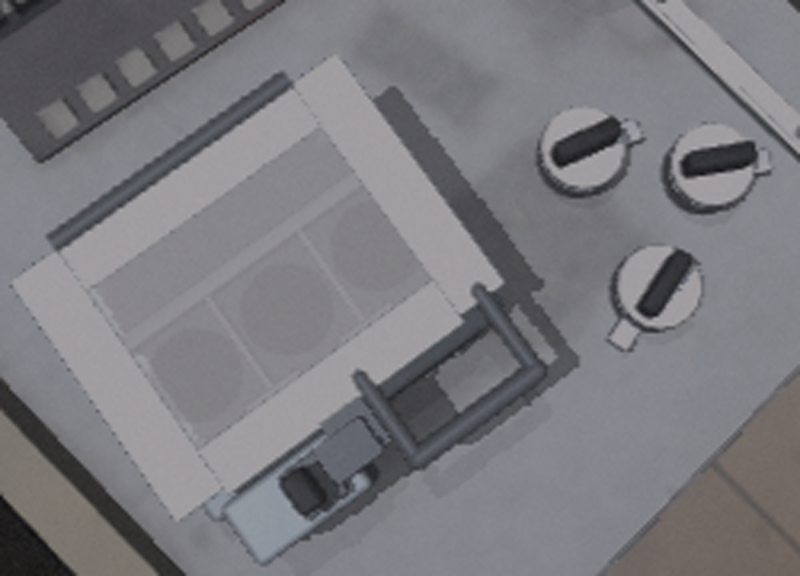

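```bash
cat >> h.py <<'E'
def tri(da,ua,db,ub):
    A=[];b=[]
    ca,ra=ray(da,*ua); cb,rb=ray(db,*ub); ra/=np.linalg.norm(ra); rb/=np.linalg.norm(rb)
    s=np.linalg.lstsq(np.stack([ra,-rb],1),cb-ca,rcond=None)[0]
    p=ca+s[0]*ra;q=cb+s[1]*rb
    return (p+q)/2,np.linalg.norm(p-q)
E
python3 - <<'E'
from h import *
np.set_printoptions(precision=4,suppress=True)
s=cap('scene');t=cap('top')
S=lambda x,y:(180+x/3.2-.3,180+y/3.2-.3)
T=lambda x,y:(170+x/3.2-.3,190+y/3.2-.3)
L={'barL':((207,352),(415,460)),'barR':((357,384),(542,372)),'lidRL':((132,22),(12,283)),'lidRR':((456,90),(335,55)),'lidFR':((385,310),(500,285)),'lidFL':((42,235),(180,520)),'grip':((118,254),(300,495)),
'j0top':((560,332),(588,141)),'j1top':((635,434),(718,158)),'j2top':((504,469),(667,283)),
'lug0':((607,385),(636,133)),'lug1':((675,495),(766,162)),'lug2':((440,500),(620,340)),'cup':((727,213),(0,0))}
for k,(a,b) in L.items():
    if k!='cup': print(k,tri(s,S(*a),t,T(*b)),onz(s,*S(*a),.07)[:2],onz(t,*T(*b),.07)[:2])
L=dict(c0=(358,166),c1=(313,150),stop1=(370,185),stop2=(428,240))
for k,v in L.items(): print(k,onz(t,*v,.05 if k[0]=='c' else .01))
# jar bars by mask
for nm,d in (('scene',s),('top',t)):
    im=d['color'].astype(int); m=((im.max(2)<(75 if nm=='scene' else 60))).astype(np.uint8)
    n,lab,st,ce=cv2.connectedComponentsWithStats(m)
    for i in range(1,n):
        if 25<st[i,4]<600:
            x,y=ce[i]; 
            p=onz(d,x,y,.067)
            if .3<p[0]<.75 and -.3<p[1]<.4:
                ys,xs=np.nonzero(lab==i); q=np.array([onz(d,a,b,.067)[:2] for a,b in zip(xs,ys)])
                w,v=np.linalg.eigh(np.cov(q.T)); print(nm,ce[i],st[i,4],p[:2],np.degrees(np.arctan2(v[1,1],v[0,1])),np.sqrt(12*w))
E
```

```text
barL (array([0.3893, 0.1797, 0.1271]), np.float64(0.0012601990342359492)) [0.3973 0.2042] [0.3868 0.1808]
barR (array([0.437 , 0.1131, 0.1292]), np.float64(0.007437207499229338)) [0.4523 0.1319] [0.4349 0.1108]
lidRL (array([0.4808, 0.3889, 0.1261]), np.float64(0.0033433571018833654)) [0.4967 0.4284] [0.4835 0.4045]
lidRR (array([0.6026, 0.2233, 0.1243]), np.float64(0.0025709661181144436)) [0.6266 0.2495] [0.6135 0.2275]
lidFR (array([0.4789, 0.136 , 0.1289]), np.float64(0.0007546828557466156)) [0.4941 0.158 ] [0.483 0.134]
lidFL (array([0.3593, 0.2993, 0.1256]), np.float64(0.0016654663003392335)) [0.3651 0.3319] [0.3547 0.3084]
grip (array([0.3768, 0.2329, 0.1798]), np.float64(0.006085581719692355)) [0.3934 0.2912] [0.368  0.2434]
j0top (array([0.5666, 0.083 , 0.0617]), np.float64(0.0012639433646050944)) [0.5643 0.0804] [0.5646 0.084 ]
j1top (array([0.5575, 0.0082, 0.0595]), np.float64(0.0015077329234502999)) [0.5548 0.006 ] [0.5552 0.0104]
j2top (array([0.485 , 0.0397, 0.0651]), np.float64(0.0005186032862519813)) [0.484  0.0385] [0.4843 0.0405]
lug0 (array([0.5791, 0.0499, 0.0191])
[... 330 characters left out ...]
0.05  ]
stop1 [0.6717 0.045  0.01  ]
stop2 [ 0.563 -0.066  0.01 ]
scene [218.3333 269.3968] 63 [0.3839 0.2721] -149.77687407190163 [0.0142 0.0217]
scene [353.0741 285.4815] 54 [0.5602 0.0801] 113.46493248496928 [0.0071 0.0316]
scene [474.0435 402.5478] 115 [ 0.5733 -0.2079] 135.388687008382 [0.0028 0.1177]
top [353.0805 234.094 ] 149 [0.5645 0.0844] 116.96192419068812 [0.0133 0.041 ]
top [394.2099 239.4136] 162 [0.555  0.0097] 102.50806740150396 [0.0134 0.0409]
top [377.5188 278.0977] 133 [0.4846 0.0412] 145.14257512121708 [0.0123 0.0421]
top [305.4255 303.8085] 47 [0.4386 0.1704] 126.6678438359143 [0.0023 0.0686]
top [266.8026 342.1447] 76 [0.3717 0.2379] -142.56050380877457 [0.0138 0.0287]
```

Measurements are consistent: lid at z≈0.126, mill heading ≈36°, lid bar middle ≈(0.413, 0.146), jar bars at (0.565,0.084), (0.555,0.010), (0.485,0.041). I'll rise over the microscope and look at the catch with the wrist camera.

Request:
move_arm:
  series:
    - [-1, [0, 0, 4], 0]
    - [-1, [0, 0, 4], 0]
    - [-1, [0, 0, 4], 0]
    - [-1, [0, 0, 4], 0]
    - [-1, [1.9, -3.3, 0], 5.5]
    - [-1, [1.9, -3.3, 0], 5.5]
    - [-1, [1.9, -3.3, 0], 5.5]
    - [-1, [1.9, -3.3, 0], 5.5]
    - [-1, [1.9, -3.3, 0], 5.5]
    - [-1, [1.9, -3.3, 0], 5.5]
    - [-1, [1.9, -3.3, 0], 5.5]
    - [-1, [1.9, -3.3, 0], 5.5]
    - [-1, [1.9, -3.3, 0], 5.5]
    - [-1, [1.9, -3.3, 0], 5.5]
    - [-1, [0, 0, 0], 0]
    - [-1, [0, 0, 0], 0]

```text
clock: 1.85
tool_pos: [0.3606, 0.1661, 0.3992]
eef_rot: [0.966, -2.989, -0.001]
wrist_force: [-0.0, -0.4, 0.5]
gripper_width: 1.006
```

```bash
cat >> h.py <<'E'
from scipy.spatial.transform import Rotation as Ro
np.set_printoptions(precision=4,suppress=True)
def st():
    s=env.get_state(); R=Ro.from_rotvec(s['eef_rot']).as_matrix()
    print('t',round(s['clock'],2),'tcp',s['tool_pos'],'xhead',round(np.degrees(np.arctan2(R[1,0],R[0,0])),2),'tilt',R[2,2].round(4),'w',round(s['gripper_width'],3),'F',s['wrist_force'],'q',s['joint_positions'])
    return s
E
python3 -c "
from h import *
d=cap('wrist','w1'); st(); print(proj(d,[[.377,.233,.16],[.413,.146,.126]]))"
```

```text
t 1.9 tcp [0.3603 0.1668 0.3993] xhead -144.06 tilt -1.0 w 0.999 F [-0.714  -0.6984  0.2982] q [ 0.2395  0.0158  1.4966  0.0005  1.6295 -1.9585]
[[362.8357 255.0051]
 [277.0402 226.6954]]
```

View pics/w1.png

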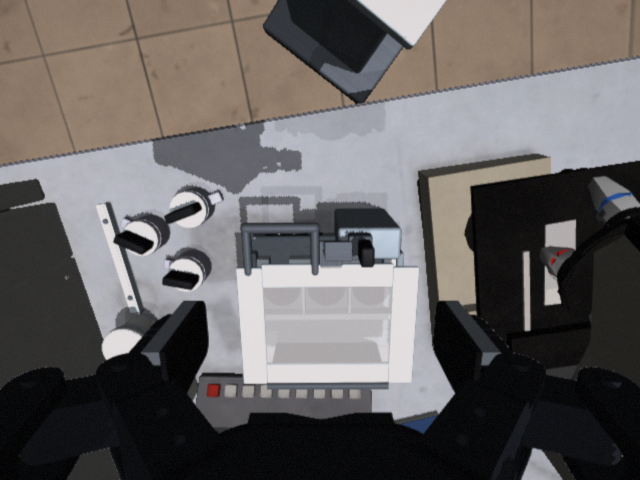

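```bash
python3 - <<'E'
from h import *
w=cv2.imread('pics/w1.png')[200:280,310:420]; a=cv2.imread('pics/scene0.png')[250:290,195:250];t=cv2.imread('pics/top0.png')[320:375,230:305]
f=lambda i:cv2.resize(i,(400,int(400*i.shape[0]/i.shape[1])),interpolation=0)
i=[f(w),f(a),f(t)];print([400/w.shape[1],400/a.shape[1],400/t.shape[1]])
H=300;out=np.zeros((600,800,3),np.uint8)
out[:i[0].shape[0],:400]=i[0];out[:i[1].shape[0],400:]=i[1];out[300:300+i[2].shape[0],:400]=i[2]
cv2.imwrite('pics/g.png',out)
E
```

```text
[3.6363636363636362, 7.2727272727272725, 5.333333333333333]
```

View pics/g.png

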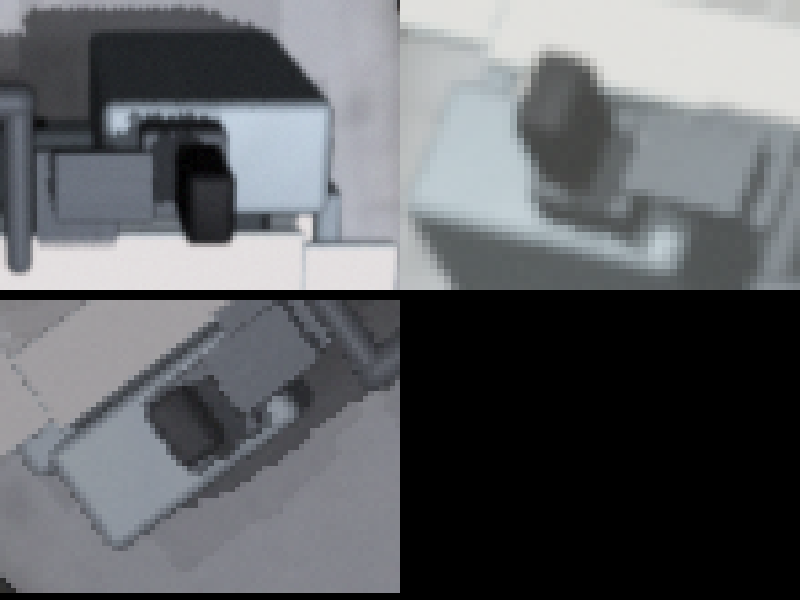

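```bash
python3 - <<'E'
from h import *
s=cap('scene');t=cap('top');w=cap('wrist')
P={'s':(s,(217,262.5)),'t':(t,(264.3,343.4)),'w':(w,(367.8,257))}
for a,b in ('st','sw','tw'): print(a,b,tri(P[a][0],P[a][1],P[b][0],P[b][1]))
for k in P: print(k,[onz(P[k][0],*P[k][1],z)[:2] for z in (.16,.17,.18)])
# bar ends in wrist
for p in ((245,228),(319,229),(282,228.5)): print(onz(w,*p,.126))
# lid corners wrist: FL FR RL RR
for p in ((418,267),(238,267),(411,384),(243,383)): print(onz(w,*p,.127))
st()
E
```

```text
s t (array([0.3764, 0.2332, 0.1675]), np.float64(0.0034936550170024143))
s w (array([0.3799, 0.2462, 0.1407]), np.float64(0.0028191633037120893))
t w (array([0.3738, 0.2348, 0.1721]), np.float64(0.0036988461911033536))
s [array([0.379 , 0.2365]), array([0.3777, 0.2311]), array([0.3765, 0.2258])]
t [array([0.3744, 0.2344]), array([0.3749, 0.2336]), array([0.3755, 0.2328])]
w [array([0.3749, 0.2399]), array([0.373 , 0.2369]), array([0.3711, 0.2339])]
[0.4347 0.1198 0.126 ]
[0.3875 0.1865 0.126 ]
[0.4111 0.1531 0.126 ]
[0.357  0.3032 0.127 ]
[0.4773 0.1382 0.127 ]
[0.4805 0.3958 0.127 ]
[0.6024 0.2261 0.127 ]
t 2.05 tcp [0.36   0.1675 0.3994] xhead -143.88 tilt -1.0 w 1.0 F [-0.1055 -0.4141 -0.7479] q [ 0.2416  0.0156  1.4965  0.0003  1.6294 -1.9596]
```

Request:
move_arm:
  series:
    - [0, [0.5, 2.2, -4], 0]
    - [0, [0.5, 2.2, -4], 0]
    - [0, [0.5, 2.2, -4], 0]
    - [0, [0, 0, -2], 0]
    - [0, [0, 0, 0], 0]
    - [0, [0, 0, 0], 0]

```text
clock: 2.65
tool_pos: [0.3754, 0.2332, 0.26]
eef_rot: [-0.974, 2.986, 0.0]
wrist_force: [0.2, 0.0, 0.0]
gripper_width: 0.503
```

```bash
python3 -c "
from h import *
d=cap('wrist','w2'); st(); print(proj(d,[[.375,.234,.17]]))"
```

```text
t 2.7 tcp [0.3759 0.2331 0.2607] xhead -143.92 tilt -1.0 w 0.5 F [ 0.4136 -0.3394  0.6114] q [ 0.3815  0.1699  1.698   0.0001  1.2714 -1.8191]
[[320.8408 248.905 ]]
```

View pics/w2.png

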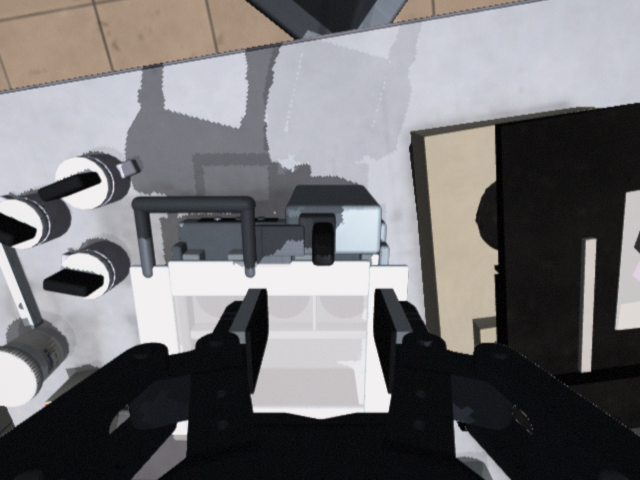

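```bash
python3 -c "
from h import *
w=cap('wrist');t=cap('top')
for z in (.15,.16,.17): print(onz(w,323,242,z),onz(w,323,222,z))
print(tri(w,(323,242),t,(264.3,343.4)))
cv2.imwrite('pics/w2z.png',cv2.resize(cv2.imread('pics/w2.png')[170:290,250:410],(800,600)))"
```

```text
[0.376  0.2361 0.15  ] [0.3649 0.2279 0.15  ]
[0.3737 0.2343 0.16  ] [0.3631 0.2265 0.16  ]
[0.3714 0.2325 0.17  ] [0.3612 0.2251 0.17  ]
(array([0.3743, 0.2347, 0.1577]), np.float64(8.145415544627831e-05))
```

View pics/w2z.png

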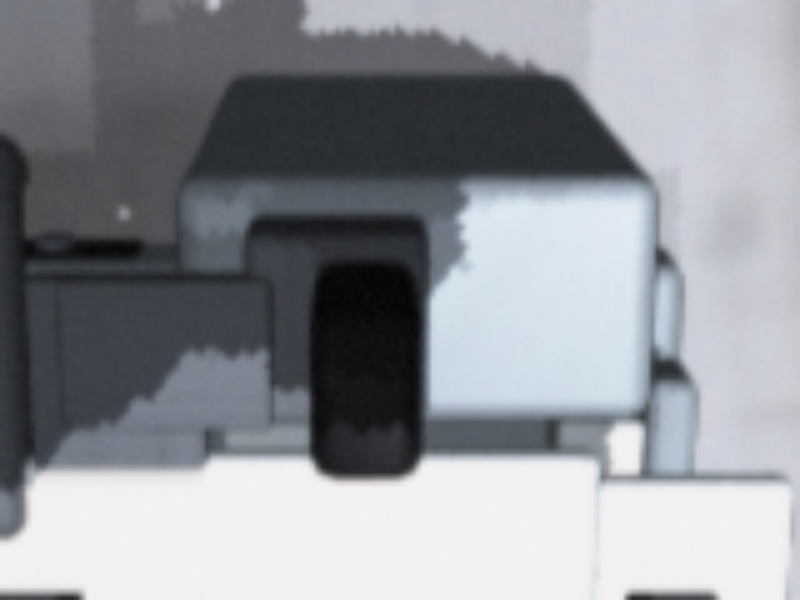

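Request:
move_arm:
  series:
    - [0, [0, 0.1, -4], 0]
    - [0, [0, 0, -3.5], 0]
    - [0, [0, 0, -2], 0]
    - [0, [0, 0, -1.4], 0]
    - [0, [0, 0, 0], 0]
    - [0.3, [0, 0, 0], 0]
    - [0.6, [0, 0, 0], 0]
    - [1, [0, 0, 0], 0]
    - [1, [0, 0, 0], 0]
    - [1, [0, 0, 0], 0]
  force: 30

```text
clock: 3.8
tool_pos: [0.3763, 0.2339, 0.1517]
eef_rot: [-0.971, 2.984, 0.0]
wrist_force: [-0.1, -0.8, 7.0]
gripper_width: 0.154
```

```bash
python3 -c "
from h import *
d=cap('wrist','w3'); st()"
```

```text
t 3.85 tcp [0.3763 0.2339 0.1517] xhead -143.94 tilt -1.0 w 0.155 F [-1.1198 -0.2265  7.3191] q [ 0.3828  0.2934  1.869   0.0001  0.9763 -1.8173]
```

View pics/w3.png

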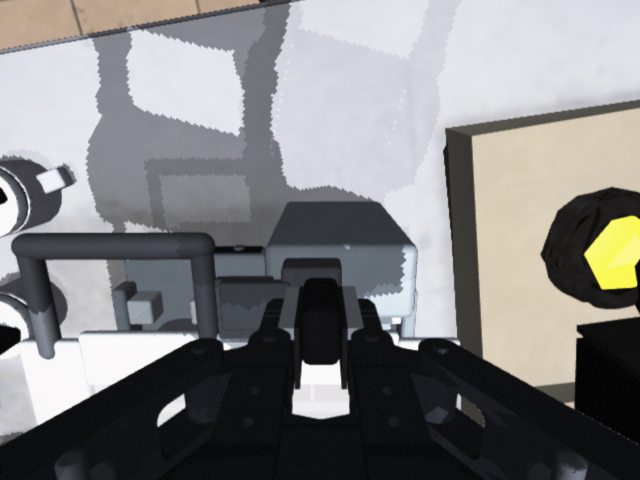

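The grip is held (13 mm opening, as expected). Sliding it left along the mill's +y.

Request:
move_arm:
  series:
    - [1, [-0.4, 0.55, 0], 0]
    - [1, [-0.4, 0.55, 0], 0]
    - [1, [-0.4, 0.55, 0], 0]
    - [1, [-0.4, 0.55, 0], 0]
    - [1, [-0.3, 0.4, 0], 0]
    - [1, [0, 0, 0], 0]
    - [1, [0, 0, 0], 0]
    - [1, [0, 0, 0], 0]

```text
clock: 4.65
tool_pos: [0.3577, 0.2594, 0.1517]
eef_rot: [-0.972, 2.984, -0.001]
wrist_force: [1.5, -3.7, 7.2]
gripper_width: 0.157
```

```bash
python3 -c "
from h import *
d=cap('wrist','w4'); s=st(); print((s['tool_pos']-[.3763,.2339,.1517])@[-.588,.809,0])"
```

```text
t 4.7 tcp [0.3577 0.2594 0.1517] xhead -143.93 tilt -1.0 w 0.155 F [ 0.7911 -2.7561  6.7746] q [ 0.4546  0.2913  1.872  -0.0015  0.9751 -1.7449]
0.0315868126675925
```

View pics/w4.png

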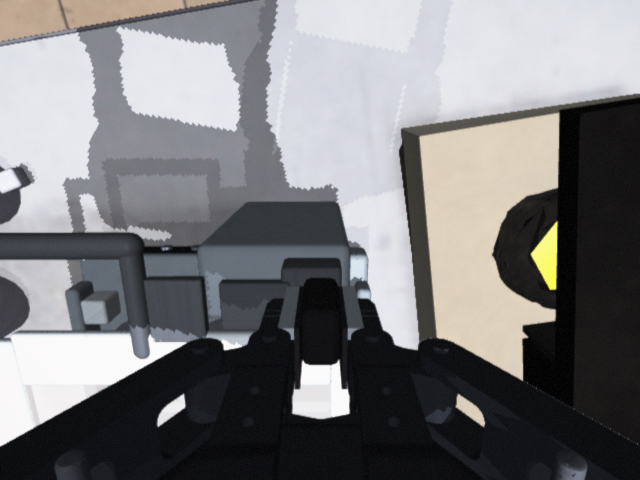

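Request:
move_arm:
  series:
    - [0.2, [0, 0, 0], 0]
    - [0.2, [0, 0, 0], 0]
    - [0.2, [0, 0, 2], 0]
    - [0.2, [0, 0, 4], 0]
    - [0.2, [0, 0, 4], -7.5]
    - [0.2, [0.5, -1.1, 0], -7.5]
    - [0.2, [0.5, -1.1, 0], -7.5]
    - [0.2, [0.5, -1.1, 0], -7.5]
    - [0.2, [0.5, -1.1, 0], -7.5]
    - [0.2, [0.5, -1.1, 0], -7.5]
    - [0.2, [0.5, -1.1, 0], -7.5]
    - [0.2, [0.5, -1.1, 0], -7.5]
    - [0.2, [0.5, -1.1, 0], -7.5]
    - [0.2, [0.5, -1.1, 0], -7.5]
    - [0.2, [0.9, -1.1, 0], -7.5]
    - [0.3, [0, 0, 0], -7.5]
    - [0.3, [0, 0, 0], 0]
    - [0.3, [0, 0, 0], 0]

```text
clock: 6.5
tool_pos: [0.4103, 0.1497, 0.2503]
eef_rot: [-1.42, -2.802, -0.0]
wrist_force: [-1.0, -0.2, 0.9]
gripper_width: 0.354
```

```bash
python3 -c "
from h import *
d=cap('wrist','w5'); s=st(); print(proj(d,[.412,.1495,.126])); cap('scene','s5')"
```

```text
t 6.55 tcp [0.4103 0.1498 0.2503] xhead 126.24 tilt -1.0 w 0.35 F [ 0.2197 -0.4624 -0.1224] q [ 0.174   0.1698  1.7282  0.0002  1.2437 -0.4586]
[[322.4241 236.5741]]
```

View pics/w5.png

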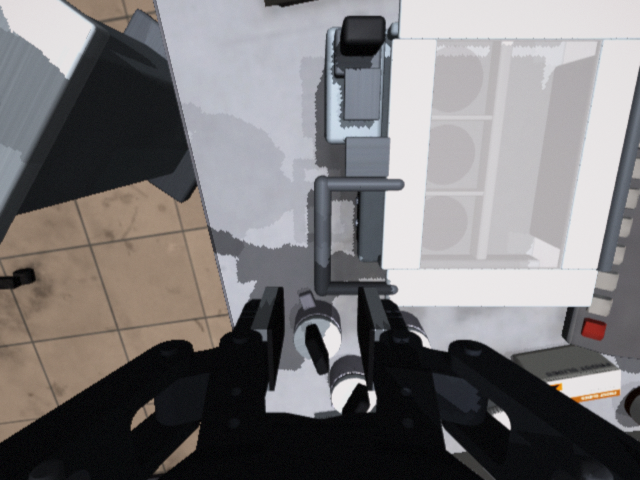

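View pics/s5.png

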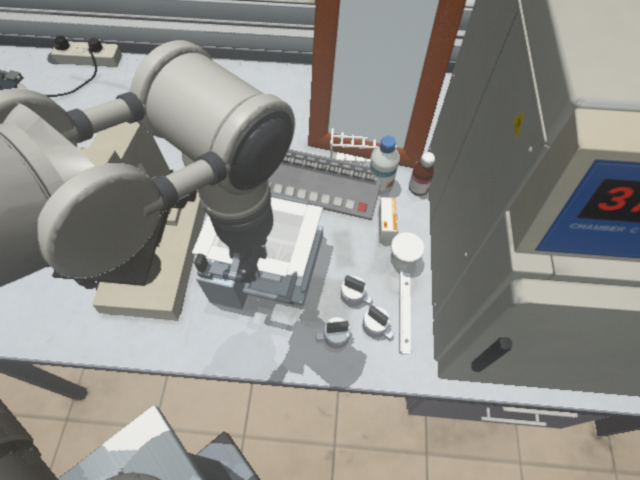

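The wrist view shows the bar at column 322, rows 183–290, centred where predicted (322,236). Descending and gripping.

Request:
move_arm:
  series:
    - [0.3, [0.1, 0, -4], 0]
    - [0.3, [0, 0, -4], 0]
    - [0.3, [0, 0, -3], 0]
    - [0.3, [0, 0, -2.3], 0]
    - [0.3, [0, 0, 0], 0]
    - [0.6, [0, 0, 0], 0]
    - [1, [0, 0, 0], 0]
    - [1, [0, 0, 0], 0]
    - [1, [0, 0, 0], 0]
  force: 40

```text
clock: 7.5
tool_pos: [0.4119, 0.1496, 0.1183]
eef_rot: [1.424, 2.799, 0.002]
wrist_force: [-2.4, -1.7, 5.2]
gripper_width: 0.129
```

```bash
python3 -c "
from h import *
d=cap('wrist','w6'); s=st(); h=s['tool_pos']@[.809,.588,0]; print(h)
T=np.array([0,.1,.2,.35,.5,.65,.8,.95,1.1,1.25,1.4,1.5]); R=.201
p=np.c_[R*(1-np.cos(T))*.809,R*(1-np.cos(T))*.588,R*np.sin(T)]*100; print(np.c_[T,p,np.r_[[[0,0,0]],np.diff(p,axis=0)]])"
```

```text
t 7.55 tcp [0.4119 0.1496 0.1183] xhead 126.06 tilt -1.0 w 0.12 F [-2.7306 -0.8125  6.3826] q [ 0.1733  0.3366  1.922  -0.      0.8814 -0.4561]
0.4211771457382235
[[ 0.      0.      0.      0.      0.      0.      0.    ]
 [ 0.1     0.0812  0.059   2.0067  0.0812  0.059   2.0067]
 [ 0.2     0.3241  0.2356  3.9933  0.2429  0.1765  1.9866]
 [ 0.35    0.9859  0.7165  6.8922  0.6617  0.481   2.899 ]
 [ 0.5     1.9906  1.4468  9.6365  1.0048  0.7303  2.7442]
 [ 0.65    3.3159  2.41   12.1642  1.3252  0.9632  2.5278]
 [ 0.8     4.9318  3.5846 14.4189  1.616   1.1745  2.2546]
 [ 0.95    6.8022  4.944  16.3497  1.8704  1.3594  1.9308]
 [ 1.1     8.885   6.4578 17.9133  2.0828  1.5138  1.5636]
 [ 1.25   11.1335  8.0921 19.0746  2.2485  1.6342  1.1613]
 [ 1.4    13.4971  9.81   19.8075  2.3636  1.7179  0.7329]
 [ 1.5    15.1106 10.9828 20.0496  1.6136  1.1728  0.2421]]
```

View pics/w6.png

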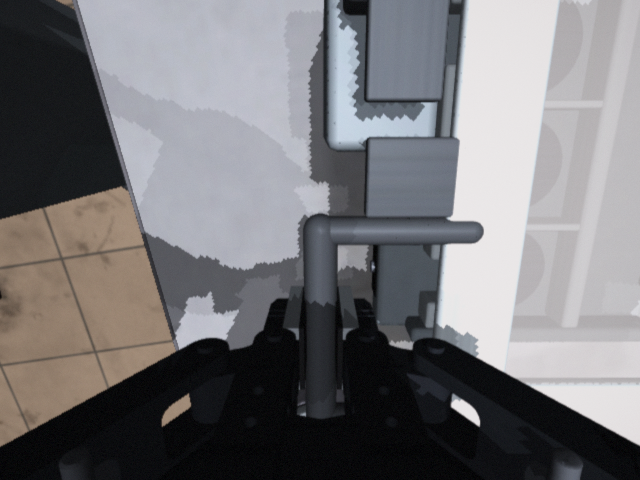

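Request:
move_arm:
  series:
    - [1, [0.1, 0.05, 2], 0]
    - [1, [0.25, 0.2, 2], 0]
    - [1, [0.65, 0.5, 2.9], 0]
    - [1, [1.0, 0.7, 2.7], 0]
    - [1, [1.3, 1.0, 2.5], 0]
    - [1, [0, 0, 0], 0]
    - [1, [0, 0, 0], 0]

```text
clock: 8.25
tool_pos: [0.443, 0.1724, 0.24]
eef_rot: [-1.424, -2.8, 0.007]
wrist_force: [-11.6, -10.2, 14.0]
gripper_width: 0.119
```

```bash
python3 -c "
from h import *
s=st(); cap('scene','s7')"
```

```text
t 8.25 tcp [0.443  0.1724 0.24  ] xhead 126.09 tilt -1.0 w 0.119 F [-11.6467 -10.1634  14.0129] q [ 0.2119  0.2525  1.65   -0.0035  1.2421 -0.4168]
```

View pics/s7.png

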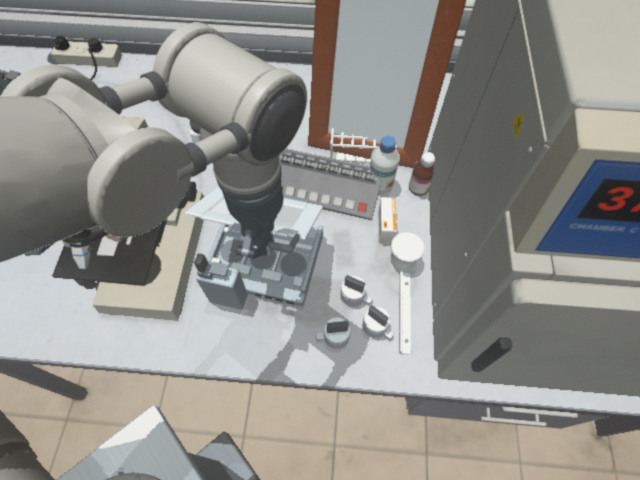

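Request:
move_arm:
  series:
    - [1, [1.6, 1.15, 2.25], 0]
    - [1, [1.85, 1.35, 1.95], 0]
    - [1, [2.1, 1.5, 1.55], 0]
    - [1, [2.2, 1.6, 1.2], 0]
    - [1, [2.3, 1.7, 0.75], 0]
    - [1, [1.6, 1.2, 0.25], 0]
    - [1, [0, 0, 0], 0]
    - [1, [0, 0, 0], 0]

```text
clock: 9.1
tool_pos: [0.5629, 0.2602, 0.3213]
eef_rot: [1.422, 2.795, 0.01]
wrist_force: [1.9, 0.5, 11.9]
gripper_width: 0.118
```

```bash
python3 -c "
from h import *
s=st(); cap('scene','s8')"
```

```text
t 9.1 tcp [0.5629 0.2602 0.3213] xhead 126.08 tilt -1.0 w 0.118 F [ 1.8626  0.4797 11.9035] q [ 0.3092  0.4781  1.0902  0.0005  1.5643 -0.3206]
```

View pics/s8.png

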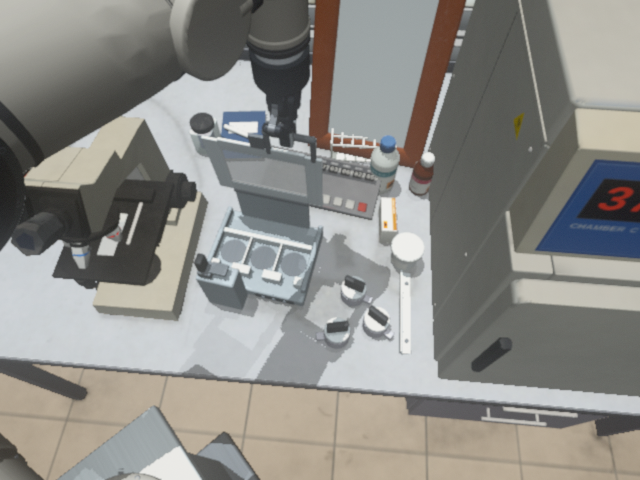

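Request:
move_arm:
  series:
    - [0.3, [0, 0, 0], 0]
    - [0.3, [0, 0, 0], 0]
    - [0.3, [0, 0, 3], 0]
    - [0.3, [0, 0, 3], 0]
    - [0, [-0.9, -2.5, 0], 2]
    - [0, [-0.9, -2.5, 0], 2]
    - [0, [-0.9, -2.5, 0], 2]
    - [0, [-0.9, -2.5, 0], 2]
    - [0, [-0.9, -2.5, 0], 2]
    - [0, [-0.9, -2.5, -2], 2]
    - [0, [-0.9, -2.5, -3], 2]
    - [0, [-0.9, -2.5, -3], 2]
    - [0, [-0.6, -1.9, -3], 3]
    - [0, [0, 0, 0], 0]
    - [0, [0, 0, 0], 0]

```text
clock: 10.65
tool_pos: [0.4832, 0.0401, 0.2682]
eef_rot: [-0.947, -2.995, -0.001]
wrist_force: [0.2, 0.8, 1.1]
gripper_width: 0.503
```

```bash
python3 -c "
from h import *
s=st(); d=cap('wrist','w9');cap('scene','s9');cap('top','t9'); print(proj(d,[[.485,.041,.075],[.565,.084,.075],[.555,.01,.075]]))"
```

```text
t 10.65 tcp [0.4832 0.0401 0.2682] xhead 144.92 tilt -1.0 w 0.503 F [0.2462 0.8347 1.0941] q [-0.0758  0.2455  1.5787  0.0005  1.3174 -1.0345]
[[322.2811 215.8601]
 [411.5248 259.8373]
 [338.0673 294.7319]]
```

View pics/w9.png

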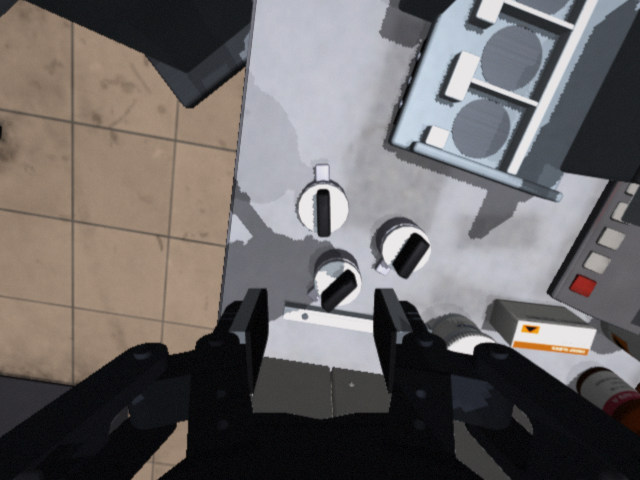

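View pics/s9.png

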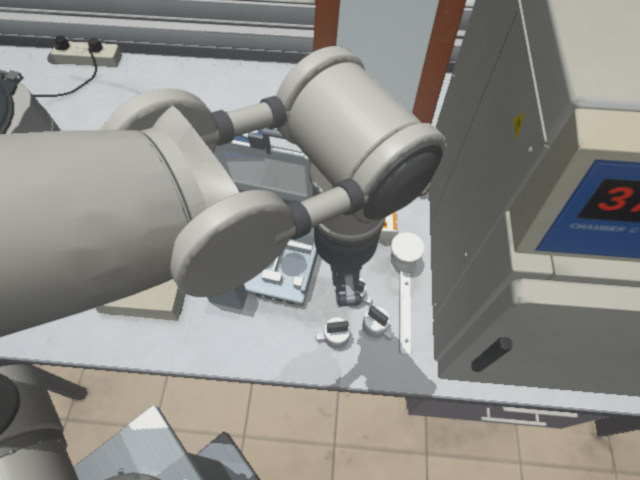

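View pics/t9.png

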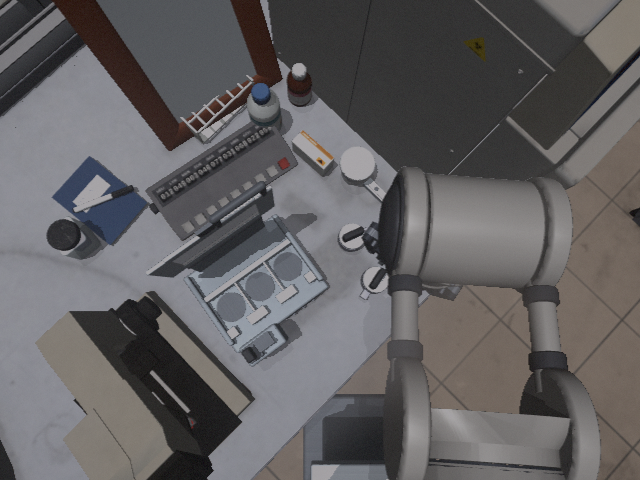

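```bash
python3 - <<'E'
from h import *
X,Y=.5315,-.0706
S=[(.809*X-.588*(Y+k),.588*X+.809*(Y+k)) for k in (.064,0,-.064)]
print(S)
t=cap('top');w=cap('wrist')
for p in S: print(proj(t,[*p,.03]),proj(w,[*p,.03]))
for p in ((232,307),(260.5,287),(289.5,267)): print('t',onz(t,*p,.03))
for p in ((512,55),(480.5,126)): print('w',onz(w,*p,.03))
a=cv2.imread('pics/t9.png')[210:370,180:340]; cv2.imwrite('pics/tz9.png',cv2.resize(a,(600,600)))
a=cv2.imread('pics/w9.png')[0:200,380:620]; cv2.imwrite('pics/wz9.png',cv2.resize(a,(720,600)))
E
```

```text
[(0.43386430000000004, 0.3071826), (0.47149630000000003, 0.2554066), (0.5091283, 0.20363059999999997)]
[[231.2281 306.8306]] [[541.5311 -18.4599]]
[[259.7359 286.4311]] [[507.6066  58.6621]]
[[287.8519 266.3119]] [[476.8013 128.6933]]
t [0.4336 0.3058 0.03  ]
t [0.4704 0.254  0.03  ]
t [0.5078 0.2005 0.03  ]
w [0.4711 0.26   0.03  ]
w [0.509  0.2077 0.03  ]
```

View pics/tz9.png

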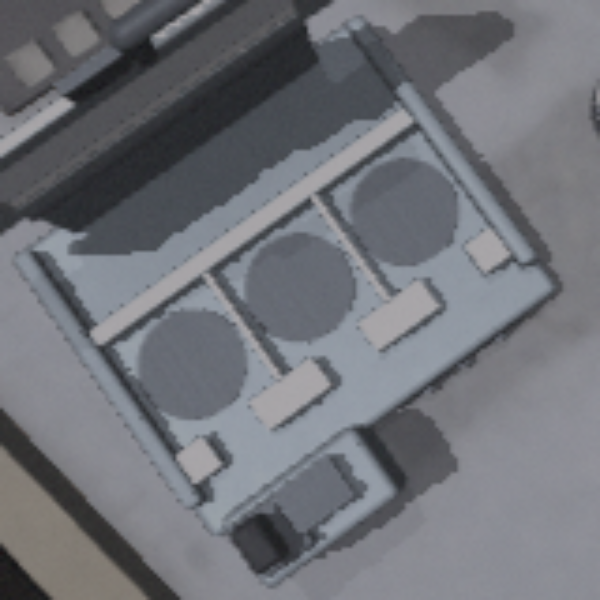

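View pics/wz9.png

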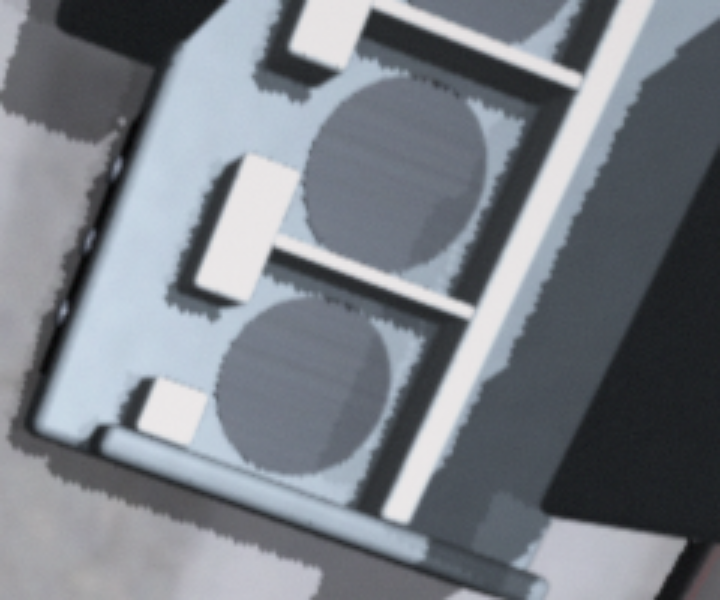

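Seat discs match predicted pixels within 0.5 px in the top view (wrist view says ~4 mm further left/back; I'll check again close up). Jar2 is lined up at (323,213). Grasping it.

Request:
move_arm:
  series:
    - [0, [0.1, 0.1, -4.5], 0]
    - [0, [0, 0, -4.5], 0]
    - [0, [0, 0, -4.5], 0]
    - [0, [0, 0, -4], 0]
    - [0, [0, 0, -2.5], 0]
    - [0, [0, 0, -1.1], 0]
    - [0, [0, 0, 0], 0]
    - [0.4, [0, 0, 0], 0]
    - [0.8, [0, 0, 0], 0]
    - [1, [0, 0, 0], 0]
    - [1, [0, 0, 0], 0]
    - [1, [0, 0, 0], 0]
    - [1, [0, 0, 2], 0]
    - [1, [0, 0, 3], 0]
    - [1, [0, 0, 0], 0]
  force: 80

```text
clock: 12.4
tool_pos: [0.4861, 0.041, 0.1102]
eef_rot: [0.941, 2.99, 0.003]
wrist_force: [0.4, -0.2, -3.6]
gripper_width: 0.119
```

```bash
python3 -c "
from h import *
s=st(); d=cap('wrist','w10')"
```

```text
t 12.4 tcp [0.4861 0.041  0.1102] xhead 145.05 tilt -1.0 w 0.119 F [ 0.3831 -0.2296 -3.6203] q [-0.0733  0.4228  1.8057  0.0001  0.906  -1.0341]
```

View pics/w10.png

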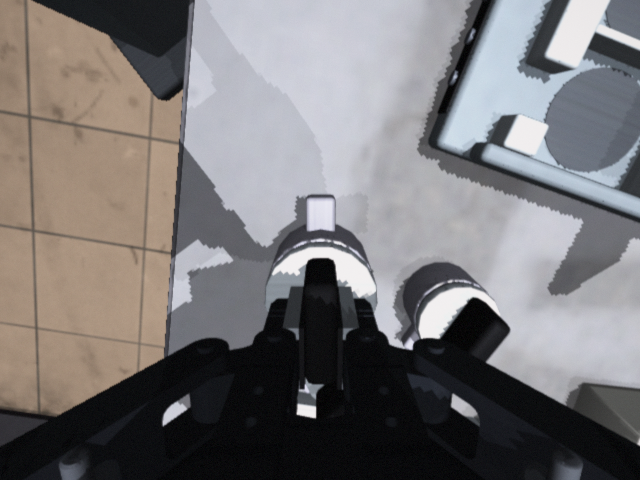

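```bash
python3 -c "
from h import *
d=cap('wrist'); s=st(); p=s['tool_pos']; a=np.radians(145.05); x=np.array([np.cos(a),np.sin(a),0]);
for L,z in ((.04,.018),(.04,.006),(.02,.075),(.025,.044)): print(L,z,proj(d,p+L*x+[0,0,z-.057]))
cv2.imwrite('pics/w10z.png',cv2.resize(cv2.imread('pics/w10.png')[180:300,240:400],(800,600)))"
```

```text
t 12.5 tcp [0.484  0.0411 0.1071] xhead 145.04 tilt -1.0 w 0.125 F [ 0.48    0.5599 -4.2072] q [-0.0734  0.4268  1.8099  0.0001  0.9036 -1.0341]
0.04 0.018 [[318.9838 196.2725]]
0.04 0.006 [[319.0179 192.2779]]
0.02 0.075 [[318.7855 283.9789]]
0.025 0.044 [[318.9199 243.2635]]
```

View pics/w10z.png

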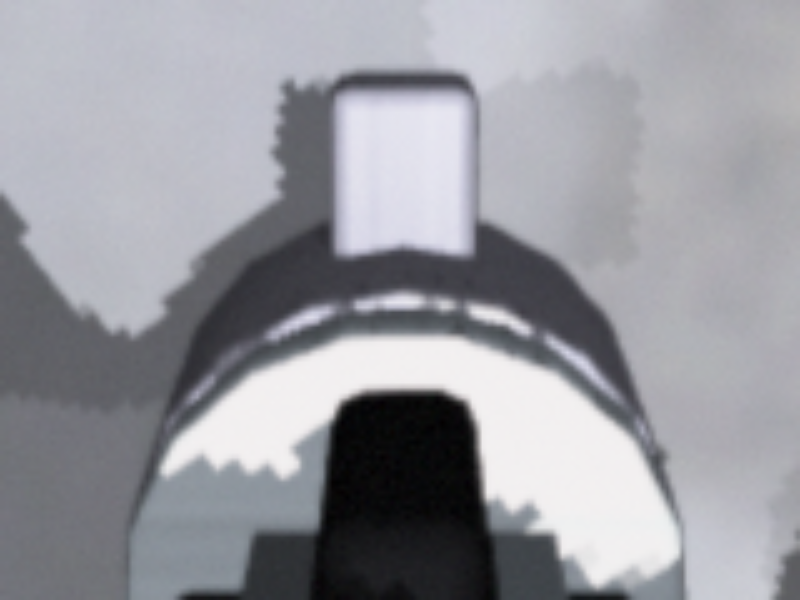

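Request:
move_arm:
  series:
    - [1, [0, 0, 4], 0]
    - [1, [0, 0, 4.5], 0]
    - [1, [0, 0, 4.5], 3]
    - [1, [0, 0, 2], 4]
    - [1, [-0.4, 2.2, 0], 5]
    - [1, [-0.4, 2.2, 0], 5]
    - [1, [-0.4, 2.2, 0], 6]
    - [1, [-0.4, 2.2, 0], 6]
    - [1, [-0.4, 2.2, 0], 6]
    - [1, [-0.4, 2.2, 0], 6]
    - [1, [-0.4, 2.2, 0], 6]
    - [1, [-0.4, 2.2, 0], 6]
    - [1, [-0.4, 2.2, 0], 6]
    - [1, [-0.4, 2.2, 0], 6]
    - [1, [-0.4, 2.2, 0], 6]
    - [1, [-0.5, 2.4, 0], 0]
    - [1, [0, 0, 0], 0]
    - [1, [0, 0, 0], 0]

```text
clock: 14.3
tool_pos: [0.4344, 0.3069, 0.2552]
eef_rot: [0.973, -2.984, 0.001]
wrist_force: [-0.1, 0.1, -3.0]
gripper_width: 0.122
```

```bash
python3 -c "
from h import *
d=cap('wrist','w11');s=st();cap('top','t11');cap('scene','s11')"
```

```text
t 14.35 tcp [0.4346 0.3065 0.2555] xhead -143.95 tilt -1.0 w 0.124 F [ 0.0811  0.6014 -3.1788] q [ 0.4702  0.3438  1.4755 -0.0004  1.3248 -1.7297]
```

View pics/w11.png

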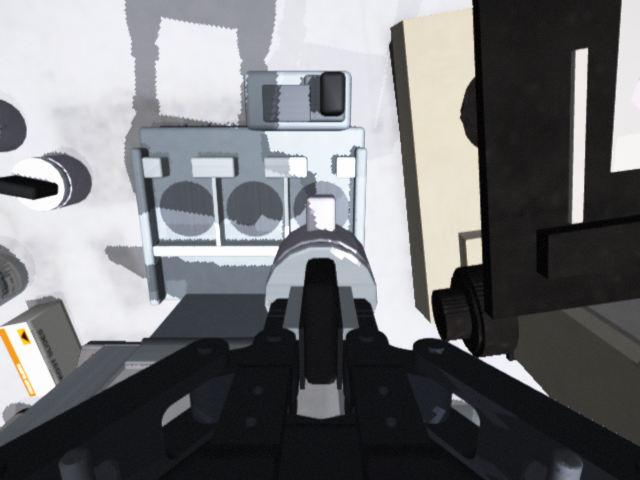

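View pics/s11.png

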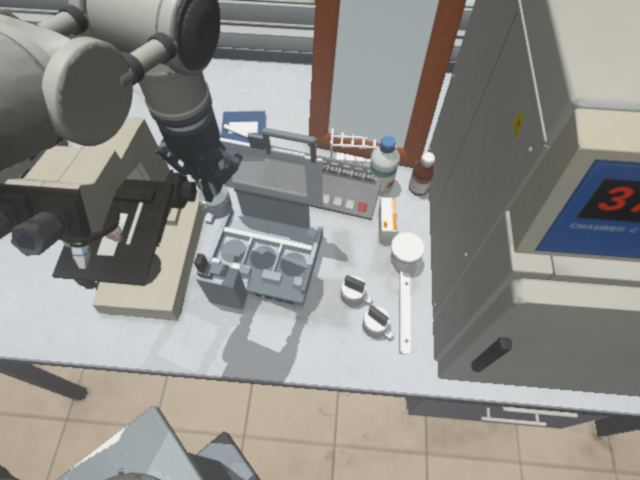

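```bash
python3 - <<'E'
from h import *
w=cap('wrist');s=st()
im=cv2.imread('pics/w11.png'); cv2.imwrite('pics/w11z.png',cv2.resize(im[120:260,130:370],(800,467)))
def f(p,z):
    q=onz(w,*p,z); return q[:2],'X %.4f Y %.4f'%(q[0]*.809+q[1]*.588,-q[0]*.588+q[1]*.809)
for p in ((254,208),(187,208)): print(f(p,.03))
p=s['tool_pos'];print('tcp X,Y',p[0]*.809+p[1]*.588,-p[0]*.588+p[1]*.809)
print(proj(w,[[.809*X-.588*Y,.588*X+.809*Y,.03] for X,Y in ((.5315,-.0706),(.5315,-.1346),(.5315,-.0066))]))
E
```

```text
t 14.5 tcp [0.4352 0.3062 0.2564] xhead -144.02 tilt -1.0 w 0.122 F [ 1.1237 -0.0781 -2.5862] q [ 0.4692  0.3427  1.4747 -0.0001  1.325  -1.7296]
(array([0.4726, 0.2553]), 'X 0.5324 Y -0.0714')
(array([0.5105, 0.2031]), 'X 0.5324 Y -0.1359')
tcp X,Y 0.5321122474175624 -0.008154123813598313
[[254.7434 207.1805]
 [188.1995 207.1792]
 [321.2835 207.1817]]
```

View pics/w11z.png

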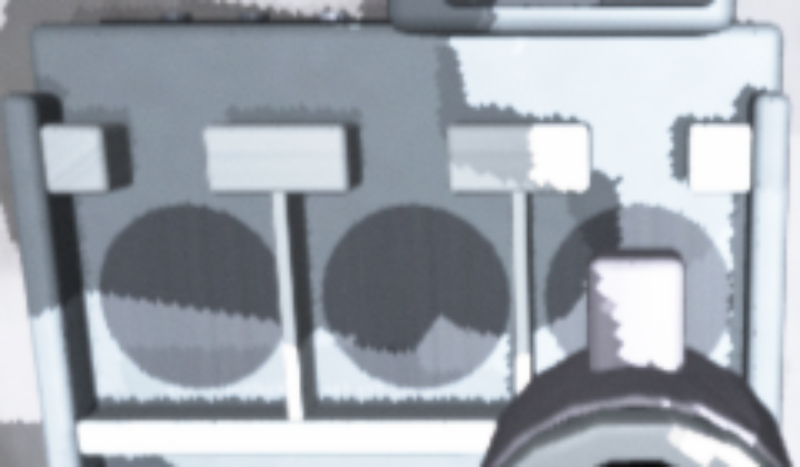

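Request:
move_arm:
  series:
    - [1, [-0.15, 0, -4], 0]
    - [1, [0, 0, -4], 0]
    - [1, [0, 0, -4], 0]
    - [1, [0, 0, -2], 0]
    - [1, [0, 0, 0], 0]
    - [1, [0, 0, 0], 0]

```text
clock: 15.1
tool_pos: [0.4342, 0.3068, 0.1175]
eef_rot: [-0.971, 2.987, 0.0]
wrist_force: [-0.1, 0.0, -2.1]
gripper_width: 0.124
```

```bash
python3 -c "
from h import *
d=cap('wrist','w12');s=st();cap('top','t12')"
```

```text
t 15.15 tcp [0.4346 0.3072 0.1183] xhead -143.99 tilt -1.0 w 0.122 F [ 0.0183 -0.3054 -1.7079] q [ 0.4713  0.4818  1.6717  0.0001  0.9855 -1.7281]
```

View pics/w12.png

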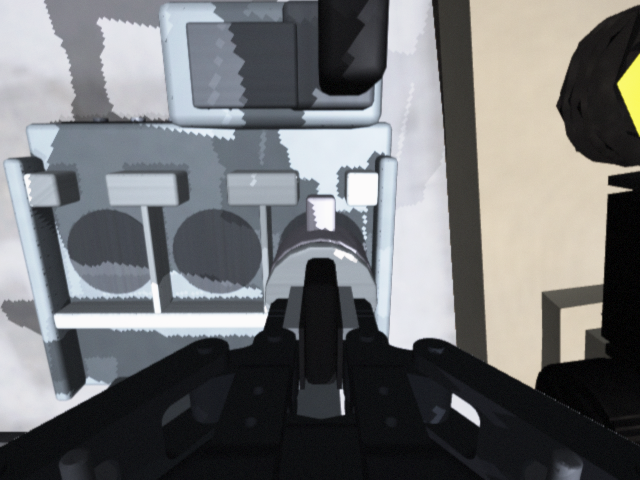

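Request:
move_arm:
  series:
    - [1, [0, 0.05, -1], 0]
    - [1, [0, 0, -1], 0]
    - [1, [0, 0, -0.8], 0]
    - [1, [0, 0, -0.2], 0]
    - [1, [0, 0, 0], 0]
    - [1, [0, 0, 0], 0]

```text
clock: 15.8
tool_pos: [0.4335, 0.3077, 0.0881]
eef_rot: [-0.972, 2.987, 0.0]
wrist_force: [-4.1, -1.9, 12.6]
gripper_width: 0.124
```

```bash
python3 -c "
from h import *
d=cap('wrist','w13');s=st()"
```

```text
t 15.85 tcp [0.4335 0.3077 0.0881] xhead -143.94 tilt -1.0 w 0.124 F [-4.3299 -2.     13.1469] q [ 0.473   0.5229  1.7019  0.0001  0.9159 -1.7273]
```

View pics/w13.png

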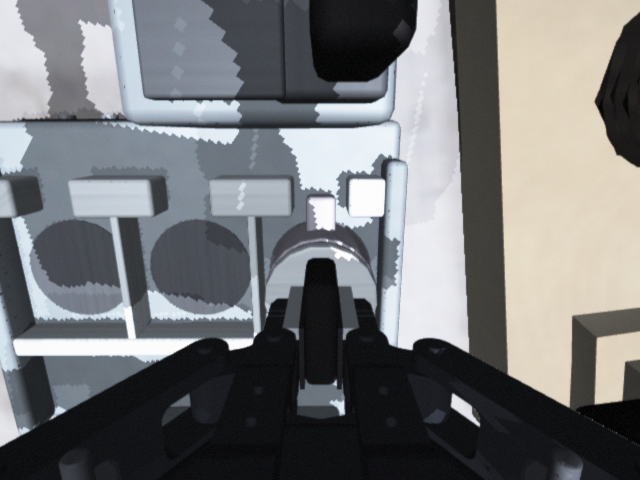

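The jar is down (13 N) with its lug in the gap (lug column 320, gap 294–348). Releasing and rising.

Request:
move_arm:
  series:
    - [0.5, [0, 0, 0], 0]
    - [0.3, [0, 0, 0], 0]
    - [0.3, [0, 0, 0], 0]
    - [0.3, [0, 0, 2], 0]
    - [0.3, [0, 0, 4], 0]
    - [0.3, [0, 0, 4], 0]
    - [0.3, [0, 0, 4], 0]
    - [0.3, [0, 0, 4], 0]
    - [0, [0, 0, 0], 0]
    - [0, [0, 0, 0], 0]

```text
clock: 16.85
tool_pos: [0.4337, 0.3077, 0.2672]
eef_rot: [-0.972, 2.986, 0.001]
wrist_force: [-0.4, -0.1, -0.7]
gripper_width: 0.497
```

```bash
python3 -c "
from h import *
d=cap('wrist','w14');s=st();t=cap('top','t14');cap('scene','s14')
cv2.imwrite('pics/w14z.png',cv2.resize(cv2.imread('pics/w14.png')[60:340,100:420],(686,600)))
P=[[.809*X-.588*Y,.588*X+.809*Y,z] for X,Y,z in ((.532,-.007,.105),(.532,-.007,.074),(.492,-.007,.048))]
print(proj(d,P))
im=t['color'].astype(int); m=(im.max(2)<60).astype(np.uint8)
n,lab,sts,ce=cv2.connectedComponentsWithStats(m)
for i in range(1,n):
    if 60<sts[i,4]<400:
        p=onz(t,*ce[i],.067)
        if .3<p[0]<.75 and -.3<p[1]<.4:
            ys,xs=np.nonzero(lab==i); q=np.array([onz(t,a,b,.067)[:2] for a,b in zip(xs,ys)])
            w,v=np.linalg.eigh(np.cov(q.T)); print(ce[i],sts[i,4],p[:2],np.degrees(np.arctan2(v[1,1],v[0,1])),np.sqrt(12*w))
"
```

```text
t 16.9 tcp [0.4332 0.3074 0.266 ] xhead -143.95 tilt -1.0 w 0.501 F [0.1478 0.4978 0.5661] q [ 0.4727  0.3344  1.46    0.0001  1.3482 -1.7272]
[[318.5766 222.3477]
 [318.738  214.3042]
 [318.8489 165.5766]]
[251.1026 140.3333] 78 [0.7402 0.2725] 47.39656400490596 [0.022  0.0263]
[239.2532 148.3671] 79 [0.7245 0.2941] 52.68912232348183 [0.022  0.0258]
[220.9548 160.3333] 177 [0.7013 0.3272] 126.39114633570442 [0.0254 0.0502]
[190.3049 180.1829] 82 [0.6633 0.3821] 52.900133743506025 [0.0211 0.0264]
[533.1541 208.7432] 331 [ 0.6133 -0.2486] 115.63537212578082 [0.0125 0.0929]
[353.3922 234.2941] 102 [0.5641 0.0839] 118.9264758981581 [0.0142 0.0433]
[394.8679 239.8868] 106 [0.5542 0.0085] 105.22136456956649 [0.0137 0.0439]
[281.3649 330.9865] 74 [0.391  0.2126] -143.07244984055268 [0.0069 0.0337]
[251.6471 353.1681] 119 [0.3528 0.264 ] -145.5710807695975 [0.0197 0.027 ]
```

View pics/w14z.png

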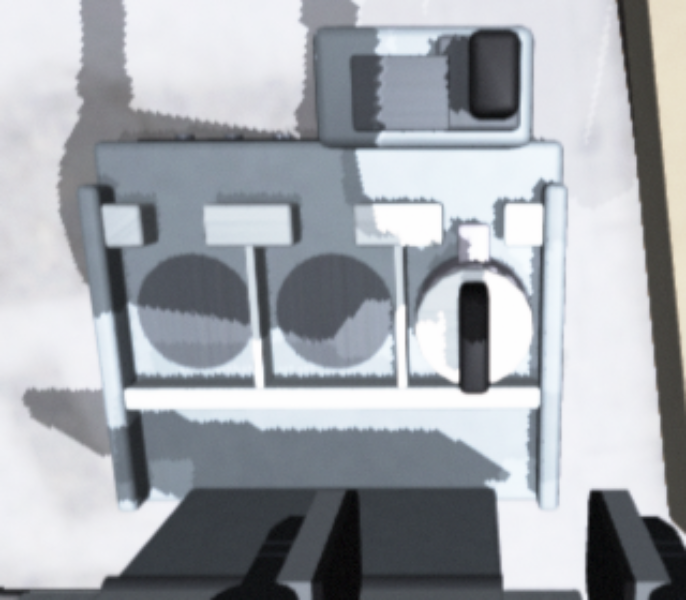

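View pics/t14.png

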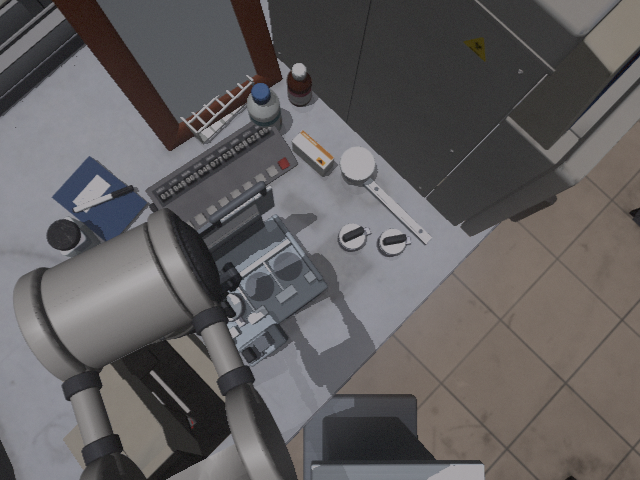

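Jar seated in seat0 (lug between the notch blocks). Other two jars unmoved: (0.5645,0.084) and (0.5545,0.009). Going for jar0.

Request:
move_arm:
  series:
    - [0, [1.3, -2.3, 2], 0]
    - [0, [1.3, -2.3, 2], 0]
    - [0, [1.3, -2.3, 0], 0]
    - [0, [1.3, -2.2, 0], 0]
    - [0, [1.3, -2.2, 0], 0]
    - [0, [1.3, -2.2, 0], -8.5]
    - [0, [1.3, -2.2, 0], -8.5]
    - [0, [1.3, -2.2, 0], -8.5]
    - [0, [1.3, -2.2, 0], -8.5]
    - [0, [1.4, -2.2, 0], -8.5]
    - [0, [0, 0, -2], -8.5]
    - [0, [0, 0, -2], -8.5]
    - [0, [0, 0, 0], -8.5]
    - [0, [0, 0, 0], -8.5]
    - [0, [0, 0, 0], -8.5]
    - [0, [0, 0, 0], -8.5]
    - [0, [0, 0, 0], -8.5]
    - [0, [0, 0, 0], -8.5]
    - [0, [0, 0, 0], -8.5]
    - [0, [0, 0, 0], -8.5]

```text
clock: 19.0
tool_pos: [0.564, 0.0845, 0.2651]
eef_rot: [-2.255, -2.185, 0.003]
wrist_force: [0.7, 0.3, -0.6]
gripper_width: 0.5
```

Request:
move_arm:
  series:
    - [0, [0, 0, 0], -8.5]
    - [0, [0, 0, 0], -8.5]
    - [0, [0, 0, 0], -8.5]
    - [0, [0, 0, 0], -8.5]
    - [0, [0, 0, 0], -8.5]
    - [0, [0, 0, 0], -8.5]
    - [0, [0, 0, 0], -8.5]
    - [0, [0, 0, 0], -8.5]
    - [0, [0, 0, 0], -8.5]
    - [0, [0, 0, 0], -8.5]
    - [0, [0, 0, 0], -8.5]
    - [0, [0, 0, 0], -8.5]
    - [0, [0, 0, 0], -8.5]
    - [0, [0, 0, 0], -8.5]
    - [0, [0, 0, 0], -8.5]
    - [0, [0, 0, 0], -8.5]
    - [0, [0, 0, 0], -8.5]
    - [0, [0, 0, 0], -1]
    - [0, [0, 0, 0], 0]
    - [0, [0, 0, 0], 0]

```text
clock: 21.0
tool_pos: [0.5644, 0.0846, 0.2662]
eef_rot: [2.763, -1.494, -0.002]
wrist_force: [-0.8, -0.3, -0.4]
gripper_width: 0.504
```

```bash
python3 -c "
from h import *
d=cap('wrist','w15');s=st();
print(proj(d,[[.5645,.084,.075],[.5545,.009,.075]]))
t=cap('top','t15');cap('scene','s15')
"
```

```text
t 21.05 tcp [0.5644 0.0846 0.2664] xhead -56.82 tilt -1.0 w 0.504 F [ 0.3861  0.1921 -0.0999] q [ 0.0145  0.4088  1.3468 -0.      1.3868  2.577 ]
[[320.0565 213.1814]
 [379.5008 145.6166]]
```

View pics/w15.png

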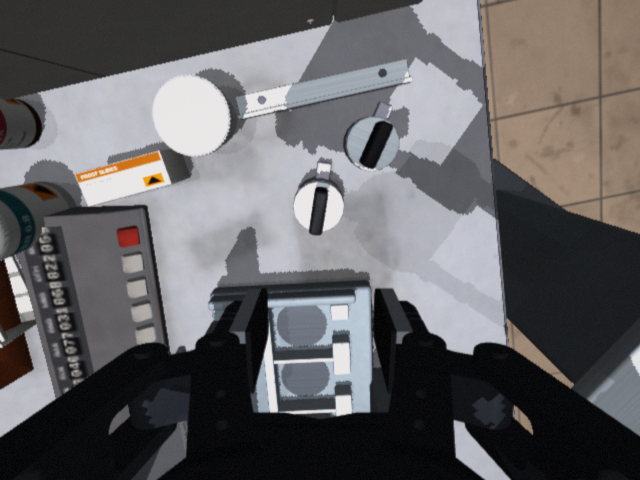

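```bash
cat >> h.py <<'E'
def bars(d,thr=60,zb=.075,box=None):
    im=d['color'].astype(int); m=(im.max(2)<thr).astype(np.uint8)
    n,lab,sts,ce=cv2.connectedComponentsWithStats(m)
    for i in range(1,n):
        if 60<sts[i,4]<2500:
            p=onz(d,*ce[i],zb)
            if .3<p[0]<.75 and -.1<p[1]<.4:
                ys,xs=np.nonzero(lab==i); q=np.array([onz(d,a,b,zb)[:2] for a,b in zip(xs,ys)])
                w,v=np.linalg.eigh(np.cov(q.T)); print(ce[i].round(1),sts[i,4],p[:2],np.degrees(np.arctan2(v[1,1],v[0,1])).round(1),np.sqrt(12*w))
E
python3 -c "
from h import *
bars(cap('wrist'),45,.072)"
```

```text
[375.6 144. ] 756 [0.5577 0.0096] 99.7 [0.0136 0.0376]
[318.7 208.5] 229 [0.5677 0.0818] 117.0 [0.0132 0.0465]
[ 54.8 244.3] 162 [0.7491 0.2393] 117.0 [0.0084 0.0213]
[ 56.5 272.2] 200 [0.7374 0.2637] 52.8 [0.0193 0.0253]
[ 62.5 298.1] 206 [0.7226 0.285 ] 60.6 [0.02   0.0249]
[ 68.8 323.1] 188 [0.7074 0.3061] 58.0 [0.0199 0.0244]
[ 21.8 352.4] 469 [0.7333 0.361 ] 122.5 [0.0158 0.0336]
[ 77.2 345. ] 149 [0.6911 0.3237] 134.9 [0.0112 0.0207]
```

Request:
move_arm:
  series:
    - [0, [0.1, -0.1, -4.5], -3]
    - [0, [0, 0, -4.5], -3]
    - [0, [0, 0, -4.5], 0]
    - [0, [0, 0, -4], 0]
    - [0, [0, 0, -2.4], 0]
    - [0, [0, 0, -1], 0]
    - [0, [0, 0, 0], 0]
    - [0.4, [0, 0, 0], 0]
    - [0.8, [0, 0, 0], 0]
    - [1, [0, 0, 0], 0]
    - [1, [0, 0, 0], 0]
    - [1, [0, 0, 0], 0]
    - [1, [0, 0, 2], 0]
    - [1, [0, 0, 3], 0]
    - [1, [0, 0, 0], 0]
  force: 80

```text
clock: 22.7
tool_pos: [0.5677, 0.0837, 0.1114]
eef_rot: [-2.676, 1.638, -0.009]
wrist_force: [1.2, -0.1, -4.2]
gripper_width: 0.123
```

```bash
python3 -c "
from h import *
d=cap('wrist','w16'); s=st(); p=s['tool_pos']; R=Ro.from_rotvec(s['eef_rot']).as_matrix(); x=R[:,0]
for L,z in ((.04,.018),(.025,.044)): print(L,z,proj(d,p+L*x+[0,0,z-.057]))"
```

```text
t 22.75 tcp [0.5665 0.0836 0.1092] xhead -62.95 tilt -1.0 w 0.121 F [ 0.0973  0.4692 -6.134 ] q [ 0.0127  0.5559  1.5653 -0.      1.0166  2.6822]
0.04 0.018 [[322.6413 197.2355]]
0.025 0.044 [[322.5426 243.6542]]
```

View pics/w16.png

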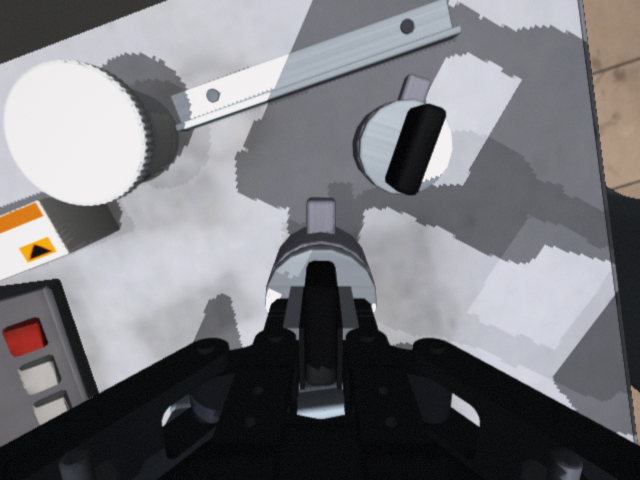

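Request:
move_arm:
  series:
    - [1, [0, 0, 4], 0]
    - [1, [0, 0, 4], 8.5]
    - [1, [0, 0, 4], 8.5]
    - [1, [0, 0, 3], 8.5]
    - [1, [0, 0, 0], 8.5]
    - [1, [0, 0, 0], 8.5]
    - [1, [0, 0, 0], 8.5]
    - [1, [0, 0, 0], 8.5]
    - [1, [0, 0, 0], 8.5]
    - [1, [0, 0, 0], 8.5]
    - [1, [0, 0, 0], 8.5]
    - [1, [0, 0, 0], 8.5]
    - [1, [0, 0, 0], 8.5]
    - [1, [0, 0, 0], 8.5]
    - [1, [0, 0, 0], 8.5]
    - [1, [0, 0, 0], 8.5]
    - [1, [0, 0, 0], 8.5]
    - [1, [0, 0, 0], 8.5]
    - [1, [0, 0, 0], 8.5]
    - [1, [0, 0, 0], 8.5]

```text
clock: 24.75
tool_pos: [0.5647, 0.0835, 0.2554]
eef_rot: [-2.041, -2.385, 0.004]
wrist_force: [-0.1, -0.1, -4.3]
gripper_width: 0.121
```

Request:
move_arm:
  series:
    - [1, [0, 0, 0], 8.5]
    - [1, [0, 0, 0], 8.5]
    - [1, [0, 0, 0], 8.5]
    - [1, [0, 0, 0], 8.5]
    - [1, [0, 0, 0], 8.5]
    - [1, [0, 0, 0], 8.5]
    - [1, [-1, 1.7, 0], 8.5]
    - [1, [-1, 1.7, 0], 8.5]
    - [1, [-1, 1.7, 0], 8.5]
    - [1, [-1, 1.7, 0], 8.5]
    - [1, [-1, 1.7, 0], 8.5]
    - [1, [-1, 1.7, 0], 8.5]
    - [1, [-1, 1.7, 0], 8.5]
    - [1, [-1, 1.7, 0], 7]
    - [1, [-1, 1.7, 0], 0]
    - [1, [-0.5, 1.7, 0], 0]
    - [1, [0, 0, 0], 0]
    - [1, [0, 0, 0], 0]

```text
clock: 26.55
tool_pos: [0.47, 0.2533, 0.2563]
eef_rot: [0.973, -2.985, 0.001]
wrist_force: [0.5, 0.2, -4.7]
gripper_width: 0.12
```

```bash
python3 -c "
from h import *
d=cap('wrist','w17');s=st();p=s['tool_pos'];print('tcp X,Y',p[0]*.809+p[1]*.588,-p[0]*.588+p[1]*.809);cap('top','t17')
"
```

```text
t 26.6 tcp [0.4703 0.253  0.2566] xhead -143.95 tilt -1.0 w 0.12 F [-0.346   0.837  -4.2333] q [ 0.3502  0.3469  1.468  -0.0004  1.3289 -1.8497]
tcp X,Y 0.5292258737571307 -0.07185344130268742
```

View pics/w17.png

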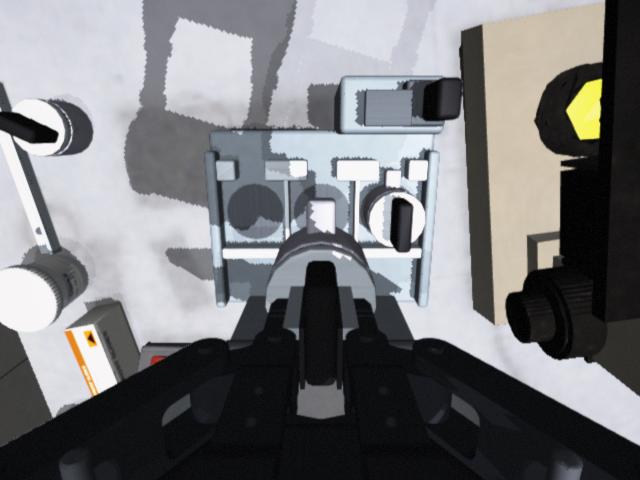

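Request:
move_arm:
  series:
    - [1, [0.05, 0.1, -4], 0]
    - [1, [0, 0, -4], 0]
    - [1, [0, 0, -4], 0]
    - [1, [0, 0, -2], 0]
    - [1, [0, 0, 0], 0]
    - [1, [0, 0, 0], 0]

```text
clock: 27.25
tool_pos: [0.4717, 0.2542, 0.1183]
eef_rot: [-0.971, 2.988, 0.0]
wrist_force: [0.8, -0.3, -4.7]
gripper_width: 0.119
```

```bash
python3 -c "
from h import *
d=cap('wrist','w18');s=st();p=s['tool_pos'];print('tcp X,Y',p[0]*.809+p[1]*.588,-p[0]*.588+p[1]*.809)
"
```

```text
t 27.3 tcp [0.4722 0.2545 0.1191] xhead -143.99 tilt -1.0 w 0.124 F [ 0.2477 -0.1381 -3.7282] q [ 0.3514  0.4873  1.6588 -0.      0.993  -1.8479]
tcp X,Y 0.5316716439713814 -0.07177515211247112
```

View pics/w18.png

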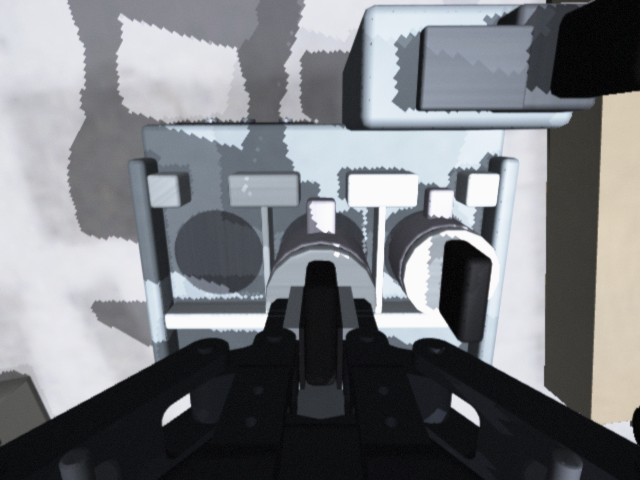

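Request:
move_arm:
  series:
    - [1, [-0.1, 0, -1], 0]
    - [1, [0, 0, -1], 0]
    - [1, [0, 0, -0.8], 0]
    - [1, [0, 0, -0.25], 0]
    - [1, [0, 0, 0], 0]
    - [1, [0, 0, 0], 0]

```text
clock: 27.9
tool_pos: [0.4701, 0.2547, 0.0897]
eef_rot: [-0.972, 2.986, -0.0]
wrist_force: [-7.2, -2.7, 18.9]
gripper_width: 0.122
```

```bash
python3 -c "
from h import *
d=cap('wrist','w19');s=st();p=s['tool_pos'];print('tcp X,Y',p[0]*.809+p[1]*.588,-p[0]*.588+p[1]*.809)
"
```

```text
t 27.95 tcp [0.4701 0.2547 0.0897] xhead -143.94 tilt -1.0 w 0.122 F [-5.8767 -3.4767 20.3276] q [ 0.3531  0.5248  1.6923 -0.0001  0.9228 -1.8471]
tcp X,Y 0.5300534472725016 -0.0703880848472283
```

View pics/w19.png

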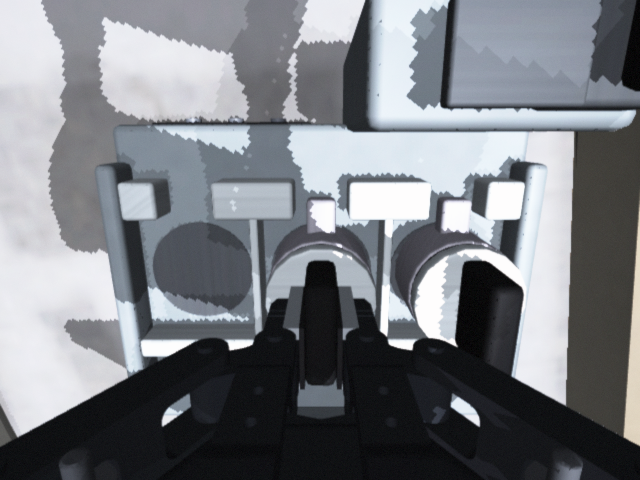

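Request:
move_arm:
  series:
    - [0.6, [0, 0, 0], 0]
    - [0.35, [0, 0, 0], 0]
    - [0.35, [0, 0, 0], 0]
    - [0.35, [0, 0, 2], 0]
    - [0.35, [0, 0, 4], 0]
    - [0.35, [0, 0, 4], 0]
    - [0.3, [0, 0, 4], 0]
    - [0.3, [0, 0, 4], 0]
    - [0, [0, 0, 0], 0]
    - [0, [0, 0, 0], 0]

```text
clock: 28.95
tool_pos: [0.4703, 0.2547, 0.2678]
eef_rot: [-0.972, 2.986, 0.0]
wrist_force: [0.3, -1.0, -0.2]
gripper_width: 0.493
```

```bash
python3 -c "
from h import *
d=cap('wrist','w20');s=st();t=cap('top','t20');bars(t,60,.067)
cv2.imwrite('pics/w20z.png',cv2.resize(cv2.imread('pics/w20.png')[60:340,130:450],(686,600)))
"
```

```text
t 29.0 tcp [0.4697 0.2544 0.2665] xhead -143.95 tilt -1.0 w 0.501 F [ 0.3464 -0.2206 -0.6432] q [ 0.3529  0.3398  1.4509  0.0001  1.352  -1.847 ]
[251.4 140.8] 101 [0.7392 0.2719] -151.5 [0.0242 0.0291]
[239.5 147.4] 95 [0.7265 0.2938] -164.0 [0.0242 0.0307]
[215.  164.1] 308 [0.6941 0.3379] 125.2 [0.0281 0.0777]
[190.3 180.4] 81 [0.6629 0.382 ] 57.7 [0.0217 0.0261]
[394.3 239.5] 141 [0.5549 0.0096] 102.2 [0.014  0.0422]
[302.4 344.5] 538 [0.3676 0.1754] 83.8 [0.0506 0.0689]
[251.5 353. ] 140 [0.353  0.2643] 53.0 [0.0215 0.0266]
```

View pics/w20z.png

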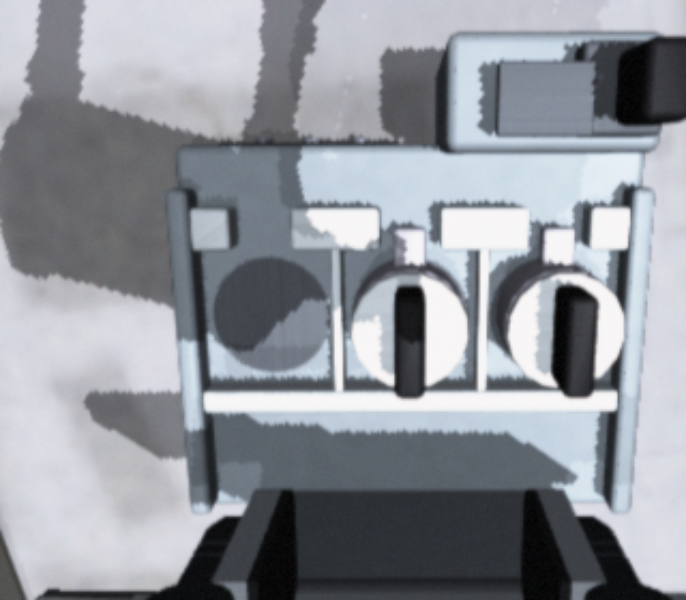

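View pics/t20.png

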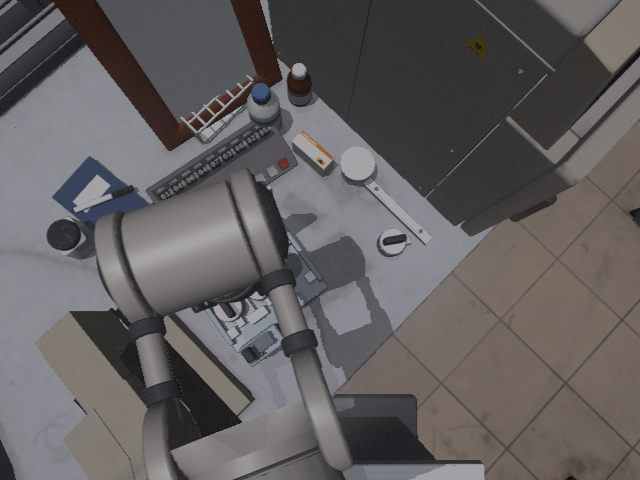

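Second jar seated too; jar1 still at (0.555, 0.0097), axis 102°. Going for it.

Request:
move_arm:
  series:
    - [0, [0.7, -2.1, 2], 0]
    - [0, [0.7, -2.1, 2], 0]
    - [0, [0.7, -2.1, 0], 0]
    - [0, [0.7, -2, 0], -8.5]
    - [0, [0.7, -2, 0], -8.5]
    - [0, [0.7, -2, 0], -8.5]
    - [0, [0.7, -2, 0], -8.5]
    - [0, [0.7, -2, 0], -8.5]
    - [0, [0.7, -2, 0], -8.5]
    - [0, [0.7, -2, 0], -8.5]
    - [0, [0.8, -2.05, 0], -8.5]
    - [0, [0.7, -2.1, 0], -8.5]
    - [0, [0, 0, -2], -8.5]
    - [0, [0, 0, -2], -8.5]
    - [0, [0, 0, 0], -8.5]
    - [0, [0, 0, 0], -8.5]
    - [0, [0, 0, 0], -8.5]
    - [0, [0, 0, 0], -8.5]
    - [0, [0, 0, 0], -8.5]
    - [0, [0, 0, 0], -8.5]

```text
clock: 31.05
tool_pos: [0.5544, 0.0101, 0.2653]
eef_rot: [-2.553, -1.827, 0.004]
wrist_force: [-0.2, -0.5, 0.5]
gripper_width: 0.495
```

Request:
move_arm:
  series:
    - [0, [0, 0, 0], -8.5]
    - [0, [0, 0, 0], -8.5]
    - [0, [0, 0, 0], -8.5]
    - [0, [0, 0, 0], -8.5]
    - [0, [0, 0, 0], -8.5]
    - [0, [0, 0, 0], -8.5]
    - [0, [0, 0, 0], -8.5]
    - [0, [0, 0, 0], -8.5]
    - [0, [0, 0, 0], -8.5]
    - [0, [0, 0, 0], -8.5]
    - [0, [0, 0, 0], -8.5]
    - [0, [0, 0, 0], -8.5]
    - [0, [0, 0, 0], -8.5]
    - [0, [0, 0, 0], -8.5]
    - [0, [0, 0, 0], -8.5]
    - [0, [0, 0, 0], -8.5]
    - [0, [0, 0, 0], -8.5]
    - [0, [0, 0, 0], -4.6]
    - [0, [0, 0, 0], 0]
    - [0, [0, 0, 0], 0]

```text
clock: 33.05
tool_pos: [0.5546, 0.0101, 0.2661]
eef_rot: [2.45, -1.964, -0.003]
wrist_force: [-0.3, 0.2, -0.4]
gripper_width: 0.5
```

```bash
python3 -c "
from h import *
d=cap('wrist','w21');s=st();
print(proj(d,[[.555,.0097,.075]])); bars(d,45,.072)
"
```

```text
t 33.1 tcp [0.5548 0.0101 0.2664] xhead -77.44 tilt -1.0 w 0.498 F [ 0.3098  0.5148 -0.1033] q [-0.12    0.3792  1.3923  0.      1.3719  2.8024]
[[319.0709 213.403 ]]
[462.7 154.5] 444 [ 0.4474 -0.0656] 90.1 [0.0057 0.0539]
[315.8 199.7] 144 [ 0.5603 -0.001 ] 90.5 [0.0082 0.038 ]
```

View pics/w21.png

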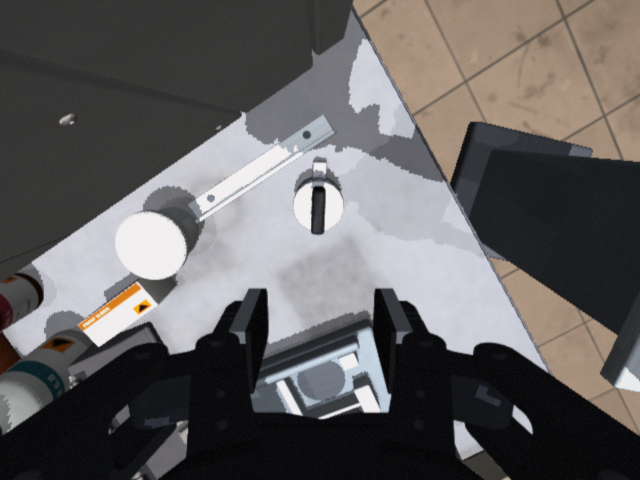

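Request:
move_arm:
  series:
    - [0, [0.1, -0.1, -4.5], 0]
    - [0, [0, 0, -4.5], 0]
    - [0, [0, 0, -4.5], 0]
    - [0, [0, 0, -4], 0]
    - [0, [0, 0, -2.4], 0]
    - [0, [0, 0, -1], 0]
    - [0, [0, 0, 0], 0]
    - [0.4, [0, 0, 0], 0]
    - [0.8, [0, 0, 0], 0]
    - [1, [0, 0, 0], 0]
    - [1, [0, 0, 0], 0]
    - [1, [0, 0, 0], 0]
    - [1, [0, 0, 2], 0]
    - [1, [0, 0, 3], 0]
    - [1, [0, 0, 0], 0]
  force: 80

```text
clock: 34.6
tool_pos: [0.5582, 0.0089, 0.112]
eef_rot: [-2.446, 1.965, -0.01]
wrist_force: [0.4, -0.9, -3.0]
gripper_width: 0.12
```

```bash
python3 -c "
from h import *
d=cap('wrist','w22'); s=st(); p=s['tool_pos']; R=Ro.from_rotvec(s['eef_rot']).as_matrix(); x=R[:,0]
for L,z in ((.04,.018),(.025,.044)): print(L,z,proj(d,p+L*x+[0,0,z-.057]))"
```

```text
t 34.65 tcp [0.5571 0.009  0.1099] xhead -77.54 tilt -1.0 w 0.124 F [-0.7911  0.4754 -3.3421] q [-0.1214  0.5306  1.6103 -0.      0.9965  2.8028]
0.04 0.018 [[322.4738 197.0932]]
0.025 0.044 [[322.3247 243.5805]]
```

View pics/w22.png

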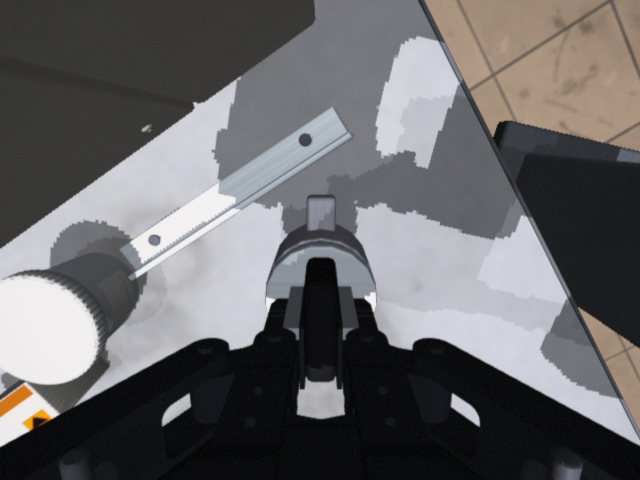

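Request:
move_arm:
  series:
    - [1, [0, 0, 4], 0]
    - [1, [0, 0, 4], 8.5]
    - [1, [0, 0, 4], 8.5]
    - [1, [0, 0, 3], 8.5]
    - [1, [0, 0, 0], 8.5]
    - [1, [0, 0, 0], 8.5]
    - [1, [0, 0, 0], 8.5]
    - [1, [0, 0, 0], 8.5]
    - [1, [0, 0, 0], 8.5]
    - [1, [0, 0, 0], 8.5]
    - [1, [0, 0, 0], 8.5]
    - [1, [0, 0, 0], 8.5]
    - [1, [0, 0, 0], 8.5]
    - [1, [0, 0, 0], 8.5]
    - [1, [0, 0, 0], 8.5]
    - [1, [0, 0, 0], 8.5]
    - [1, [0, 0, 0], 8.5]
    - [1, [0, 0, 0], 8.5]
    - [1, [0, 0, 0], 8.5]
    - [1, [0, 0, 0], 8.5]

```text
clock: 36.65
tool_pos: [0.5553, 0.0091, 0.2563]
eef_rot: [-2.327, -2.107, 0.003]
wrist_force: [-0.5, -0.2, -3.0]
gripper_width: 0.118
```

Request:
move_arm:
  series:
    - [1, [0, 0, 0], 8.5]
    - [1, [0, 0, 0], 8.5]
    - [1, [0, 0, 0], 8.5]
    - [1, [0, 0, 0], 8.5]
    - [1, [0, 0, 0], 8.5]
    - [1, [0, 0, 0], 8.5]
    - [1, [-0.5, 1.9, 0], 8.5]
    - [1, [-0.5, 1.9, 0], 8.5]
    - [1, [-0.5, 1.9, 0], 8.5]
    - [1, [-0.5, 1.9, 0], 8.5]
    - [1, [-0.5, 1.9, 0], 8.5]
    - [1, [-0.5, 1.9, 0], 8.5]
    - [1, [-0.5, 2, 0], 8.5]
    - [1, [-0.5, 2, 0], 8.5]
    - [1, [-0.4, 2, 0], 8.5]
    - [1, [-0.3, 2, 0], 4.6]
    - [1, [0, 0, 0], 0]
    - [1, [0, 0, 0], 0]

```text
clock: 38.45
tool_pos: [0.5085, 0.203, 0.2569]
eef_rot: [0.971, -2.985, 0.0]
wrist_force: [0.1, -0.7, -3.8]
gripper_width: 0.117
```

```bash
python3 -c "
from h import *
d=cap('wrist','w23');s=st();p=s['tool_pos'];print('tcp X,Y',p[0]*.809+p[1]*.588,-p[0]*.588+p[1]*.809);cap('top','t23')
"
```

```text
t 38.5 tcp [0.5087 0.2026 0.2571] xhead -144.02 tilt -1.0 w 0.122 F [-0.1972 -0.1057 -3.5433] q [ 0.2392  0.3718  1.4292 -0.0003  1.3427 -1.9596]
tcp X,Y 0.5306546151878443 -0.1352253583926136
```

View pics/w23.png

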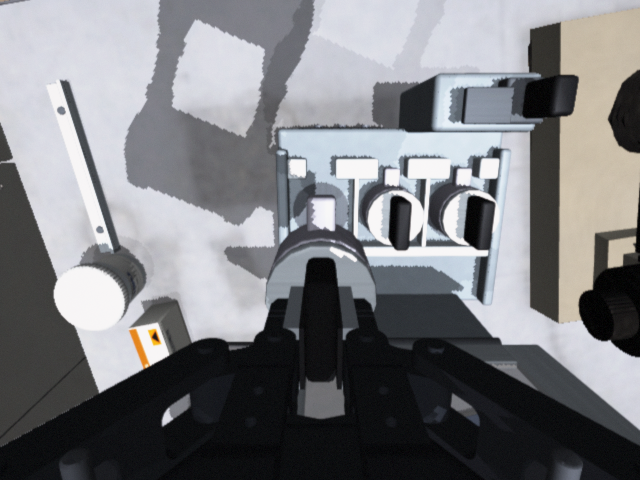

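Request:
move_arm:
  series:
    - [1, [0, 0, -4], 0]
    - [1, [0, 0, -4], 0]
    - [1, [0, 0, -4], 0]
    - [1, [0, 0, -2], 0]
    - [1, [0, 0, 0], 0]
    - [1, [0, 0, 0], 0]

```text
clock: 39.15
tool_pos: [0.5096, 0.2026, 0.1188]
eef_rot: [-0.97, 2.988, -0.0]
wrist_force: [0.9, 0.4, -1.5]
gripper_width: 0.126
```

```bash
python3 -c "
from h import *
d=cap('wrist','w24');s=st();p=s['tool_pos'];print('tcp X,Y',p[0]*.809+p[1]*.588,-p[0]*.588+p[1]*.809)
"
```

```text
t 39.2 tcp [0.5101 0.2028 0.1196] xhead -144.01 tilt -1.0 w 0.119 F [ 0.4841 -0.1112 -2.4018] q [ 0.2388  0.5064  1.6224  0.      1.0105 -1.9601]
tcp X,Y 0.5319448755356456 -0.1358633726489341
```

View pics/w24.png

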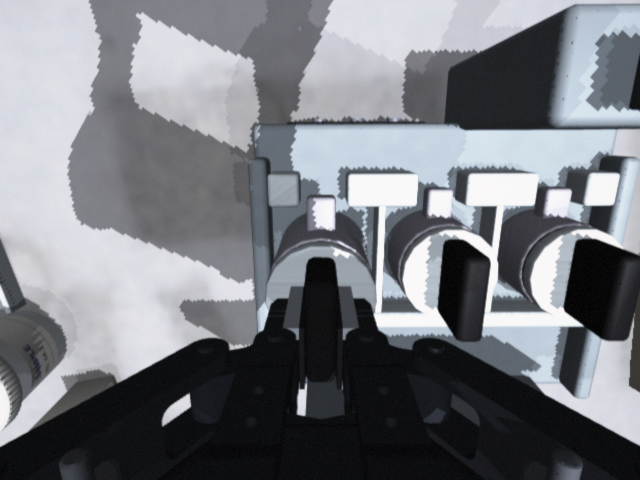

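Request:
move_arm:
  series:
    - [1, [-0.1, 0.05, -1], 0]
    - [1, [0, 0, -1], 0]
    - [1, [0, 0, -0.8], 0]
    - [1, [0, 0, -0.3], 0]
    - [1, [0, 0, 0], 0]
    - [1, [0, 0, 0], 0]

```text
clock: 39.8
tool_pos: [0.508, 0.2036, 0.0901]
eef_rot: [-0.972, 2.986, -0.0]
wrist_force: [-8.2, -2.5, 23.3]
gripper_width: 0.126
```

```bash
python3 -c "
from h import *
d=cap('wrist','w25');s=st();p=s['tool_pos'];print('tcp X,Y',p[0]*.809+p[1]*.588,-p[0]*.588+p[1]*.809)
"
```

```text
t 39.85 tcp [0.508  0.2037 0.0901] xhead -143.93 tilt -1.0 w 0.127 F [-8.534  -2.9394 22.3811] q [ 0.2413  0.5431  1.6556 -0.0001  0.9412 -1.959 ]
tcp X,Y 0.5307590981378918 -0.13396746339897536
```

View pics/w25.png

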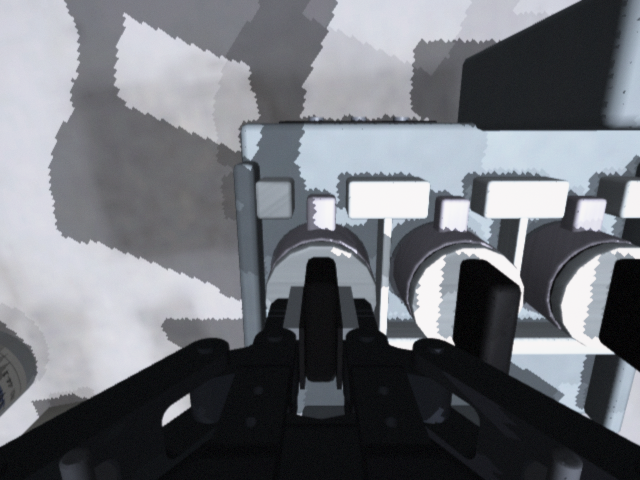

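Request:
move_arm:
  series:
    - [0.6, [0, 0, 0], 0]
    - [0.35, [0, 0, 0], 0]
    - [0.35, [0, 0, 0], 0]
    - [0.35, [0, 0, 2], 0]
    - [0.35, [0, 0, 4], 0]
    - [0.35, [0, 0, 4], 0]
    - [0.35, [0, 0, 4], 0]
    - [0.35, [0, 0, 4], 0]
    - [0.35, [0, 0, 0], 0]
    - [0.35, [0, 0, 0], 0]

```text
clock: 40.85
tool_pos: [0.5083, 0.2036, 0.2677]
eef_rot: [-0.972, 2.986, -0.0]
wrist_force: [0.1, -0.9, -1.2]
gripper_width: 0.324
```

```bash
python3 -c "
from h import *
d=cap('wrist','w26');s=st();t=cap('top','t26');cap('scene','s26')
cv2.imwrite('pics/w26z.png',cv2.resize(cv2.imread('pics/w26.png')[60:340,200:520],(686,600)))
"
```

```text
t 40.9 tcp [0.5077 0.2035 0.2664] xhead -143.96 tilt -1.0 w 0.327 F [-1.2194  0.078   0.231 ] q [ 0.241   0.364   1.4153  0.0001  1.3637 -1.9589]
```

View pics/w26z.png

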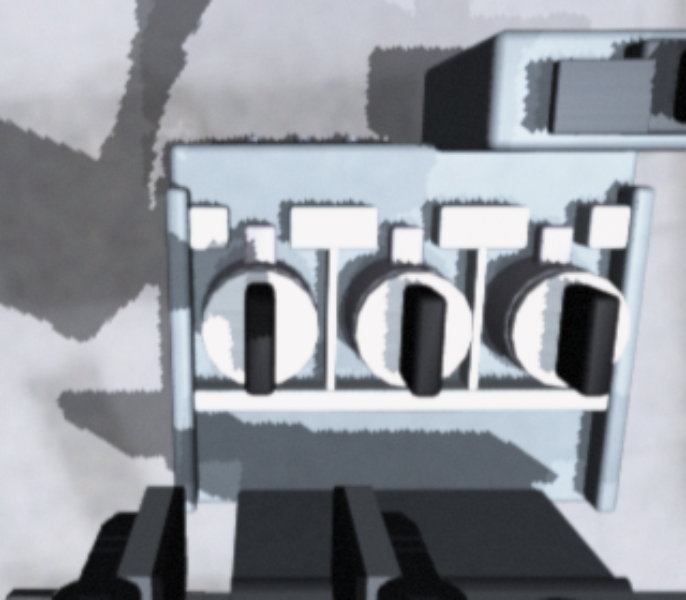

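View pics/s26.png

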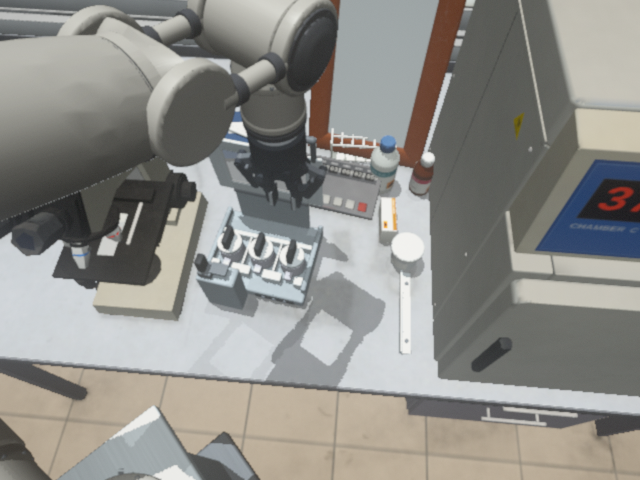

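All three jars are seated with lugs in notches. Now back over the raised lid's bar.

Request:
move_arm:
  series:
    - [0.35, [0, 0, 4], 0]
    - [0.35, [0, 0, 4], -7.5]
    - [0.35, [0, 0, 4], -7.5]
    - [0.35, [0, 0, 2], -7.5]
    - [0.35, [0.6, 0.6, 0], -7.5]
    - [0.35, [0.6, 0.6, 0], -7.5]
    - [0.35, [0.6, 0.6, 0], -7.5]
    - [0.35, [0.6, 0.6, 0], -7.5]
    - [0.3, [0.6, 0.6, 0], -7.5]
    - [0.3, [0.6, 0.6, 0], -7.5]
    - [0.3, [0.6, 0.6, 0], -7.5]
    - [0.3, [0.6, 0.7, 0], -7.5]
    - [0.3, [0.7, 0.8, 0], -7.5]
    - [0.3, [0, 0, 0], 0]
    - [0.3, [0, 0, 0], 0]

```text
clock: 42.5
tool_pos: [0.563, 0.2605, 0.4059]
eef_rot: [-1.419, -2.801, 0.003]
wrist_force: [0.5, -0.2, 0.8]
gripper_width: 0.35
```

```bash
python3 -c "
from h import *
d=cap('wrist','w27');s=st();t=cap('top','t27');cap('scene','s27')
"
```

```text
t 42.55 tcp [0.5628 0.2603 0.4064] xhead 126.22 tilt -1.0 w 0.35 F [-0.549  -0.8563  0.9251] q [ 0.3098  0.4844  0.8571 -0.0001  1.8019 -0.3225]
```

View pics/w27.png

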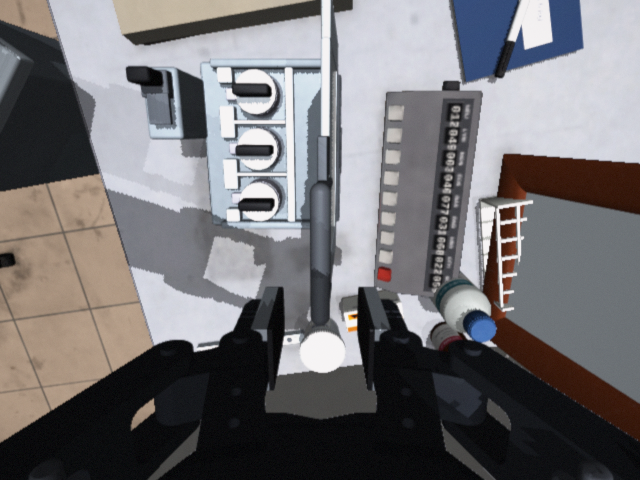

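View pics/t27.png

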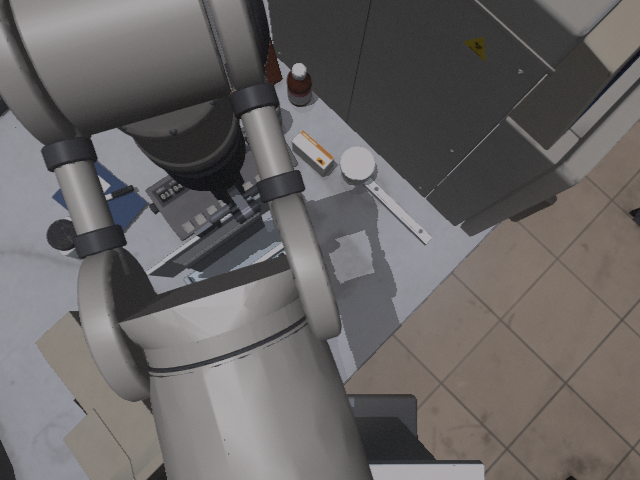

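The bar (column 320, rows 183–325) is centred between the fingers. Descend and grip.

Request:
move_arm:
  series:
    - [0.3, [0, 0, -4], 0]
    - [0.3, [0, 0, -3], 0]
    - [0.3, [0, 0, -1.5], 0]
    - [0.3, [0, 0, 0], 0]
    - [0.6, [0, 0, 0], 0]
    - [1, [0, 0, 0], 0]
    - [1, [0, 0, 0], 0]
    - [1, [0, 0, 0], 0]
  force: 40

```text
clock: 43.45
tool_pos: [0.5633, 0.2605, 0.3239]
eef_rot: [1.424, 2.798, 0.003]
wrist_force: [-2.1, -0.9, 5.8]
gripper_width: 0.116
```

```bash
python3 -c "
from h import *
s=st();cap('wrist','w28')
"
```

```text
t 43.45 tcp [0.5633 0.2605 0.3239] xhead 126.05 tilt -1.0 w 0.116 F [-2.141  -0.9243  5.8389] q [ 0.3099  0.4827  1.0758 -0.0002  1.5804 -0.3193]
```

View pics/w28.png

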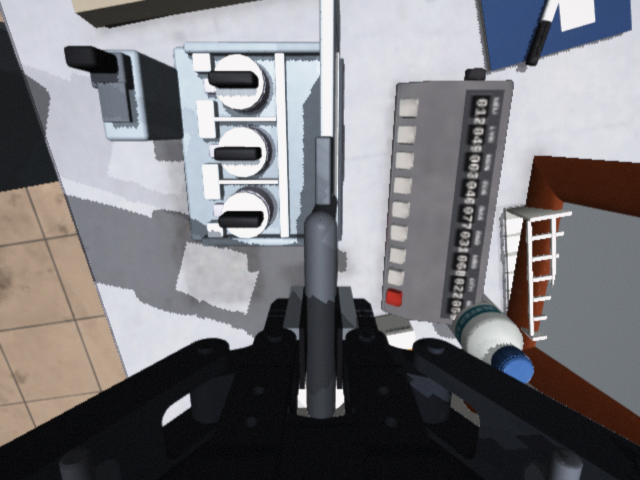

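Request:
move_arm:
  series:
    - [1, [-1.6, -1.2, -0.25], 0]
    - [1, [-2.3, -1.7, -0.75], 0]
    - [1, [-2.2, -1.6, -1.2], 0]
    - [1, [-2.1, -1.5, -1.55], 0]
    - [1, [-1.85, -1.35, -1.95], 0]
    - [1, [-1.6, -1.15, -2.25], 0]
    - [1, [0, 0, 0], 0]
    - [1, [0, 0, 0], 0]

```text
clock: 44.3
tool_pos: [0.4449, 0.174, 0.2424]
eef_rot: [-1.425, -2.798, 0.007]
wrist_force: [-5.9, -7.5, 1.3]
gripper_width: 0.121
```

```bash
python3 -c "
from h import *
s=st()
"
```

```text
t 44.3 tcp [0.4449 0.174  0.2424] xhead 126.02 tilt -1.0 w 0.121 F [-5.9114 -7.4634  1.2862] q [ 0.2135  0.2554  1.639  -0.0023  1.2514 -0.4144]
```

Request:
move_arm:
  series:
    - [1, [-1.3, -1.0, -2.5], 0]
    - [1, [-1.0, -0.7, -2.7], 0]
    - [1, [-0.65, -0.5, -2.9], 0]
    - [1, [-0.25, -0.2, -2], 0]
    - [1, [-0.1, -0.05, -1.5], 0]
    - [1, [0, 0, -0.5], 0]
    - [1, [0, 0, -0.3], 0]
    - [1, [0, 0, 0], 0]
    - [1, [0, 0, 0], 0]

```text
clock: 45.2
tool_pos: [0.4118, 0.1499, 0.118]
eef_rot: [-1.423, -2.797, 0.007]
wrist_force: [-4.1, -8.0, -4.2]
gripper_width: 0.117
```

```bash
python3 -c "
from h import *
s=st();cap('wrist','w29')
"
```

```text
t 45.2 tcp [0.4118 0.1499 0.118 ] xhead 126.08 tilt -1.0 w 0.117 F [-4.1003 -8.0419 -4.2497] q [ 0.1751  0.3406  1.9168 -0.0022  0.8896 -0.4533]
```

View pics/w29.png

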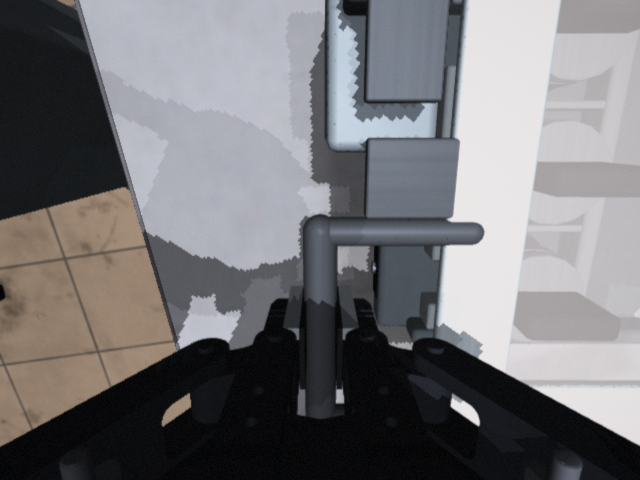

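Identical to the shut image before opening. Press down a little more to be sure.

Request:
move_arm:
  series:
    - [1, [0, 0, -0.2], 0]
    - [1, [0, 0, -0.2], 0]
    - [1, [0, 0, -0.2], 0]
    - [1, [0, 0, 0], 0]
    - [1, [0, 0, 0], 0]

```text
clock: 45.75
tool_pos: [0.412, 0.1498, 0.1164]
eef_rot: [-1.423, -2.8, 0.005]
wrist_force: [-19.7, -12.6, 49.1]
gripper_width: 0.121
```

```bash
python3 -c "
from h import *
s=st()
"
```

```text
t 45.75 tcp [0.412  0.1498 0.1164] xhead 126.12 tilt -1.0 w 0.121 F [-19.7436 -12.5965  49.0741] q [ 0.1752  0.3419  1.9203 -0.0031  0.8816 -0.4533]
```

Request:
move_arm:
  series:
    - [1, [0, 0, 0.5], 0]
    - [0.5, [0, 0, 0], 0]
    - [0.3, [0, 0, 0], 0]
    - [0.3, [0, 0, 0], 0]
    - [0.2, [0, 0, 3], 0]
    - [0.2, [0, 0, 5], 0]
    - [0.2, [0, 0, 5], 7.5]
    - [0.2, [-0.5, 1.1, 0], 7.5]
    - [0.2, [-0.5, 1.1, 0], 7.5]
    - [0.2, [-0.5, 1.1, 0], 7.5]
    - [0.2, [-0.5, 1.1, 0], 7.5]
    - [0.2, [-0.5, 1.1, 0], 7.5]
    - [0.2, [-0.5, 1.1, 0], 7.5]
    - [0.2, [-0.5, 1.1, 0], 7.5]
    - [0.2, [-0.5, 1.1, 0], 7.5]
    - [0.2, [-0.7, 1.1, 0], 7.5]
    - [0.2, [-0.7, 1.1, 0], 7.5]
    - [0.2, [0, 0, 0], 7.5]
    - [0.2, [0, 0, 0], 0]
    - [0.2, [0, 0, 0], 0]

```text
clock: 47.75
tool_pos: [0.3596, 0.2612, 0.2476]
eef_rot: [0.967, -2.989, -0.0]
wrist_force: [0.4, -0.1, 0.3]
gripper_width: 0.396
```

```bash
python3 -c "
from h import *
s=st();d=cap('wrist','w30'); print(proj(d,[.3566,.2595,.17])); cap('scene','s30')
"
```

```text
t 47.75 tcp [0.3596 0.2612 0.2476] xhead -144.14 tilt -1.0 w 0.396 F [ 0.3828 -0.1201  0.2658] q [ 0.4553  0.1866  1.7146  0.0001  1.2405 -1.7414]
[[320.0971 249.3829]]
```

View pics/w30.png

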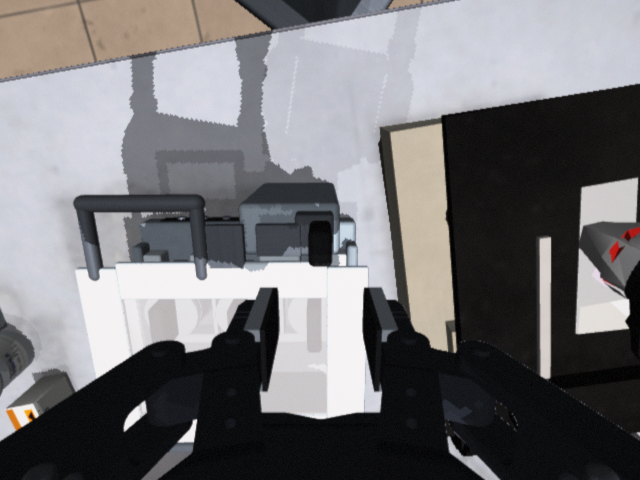

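Request:
move_arm:
  series:
    - [0.2, [-0.2, -0.2, -4], 0]
    - [0.2, [0, 0, -3], 0]
    - [0.2, [0, 0, -2], 0]
    - [0.2, [0, 0, -0.6], 0]
    - [0.2, [0, 0, 0], 0]
    - [0.6, [0, 0, 0], 0]
    - [1, [0, 0, 0], 0]
    - [1, [0, 0, 0], 0]
    - [1, [0, 0, 0], 0]
    - [1, [0.4, -0.55, 0], 0]
    - [1, [0.4, -0.55, 0], 0]
    - [1, [0.4, -0.55, 0], 0]
    - [1, [0.4, -0.55, 0], 0]
    - [1, [0.4, -0.55, 0], 0]
    - [1, [0, 0, 0], 0]
    - [1, [0, 0, 0], 0]
  force: 30

```text
clock: 49.45
tool_pos: [0.3772, 0.2335, 0.153]
eef_rot: [-0.97, 2.986, 0.006]
wrist_force: [-4.9, 9.8, 8.5]
gripper_width: 0.157
```

```bash
python3 -c "
from h import *
s=st();d=cap('wrist','w31')
"
```

```text
t 49.45 tcp [0.3772 0.2335 0.153 ] xhead -144.01 tilt -1.0 w 0.157 F [-4.9385  9.8411  8.5465] q [ 0.3784  0.2924  1.8658  0.0047  0.9813 -1.8232]
```

View pics/w31.png

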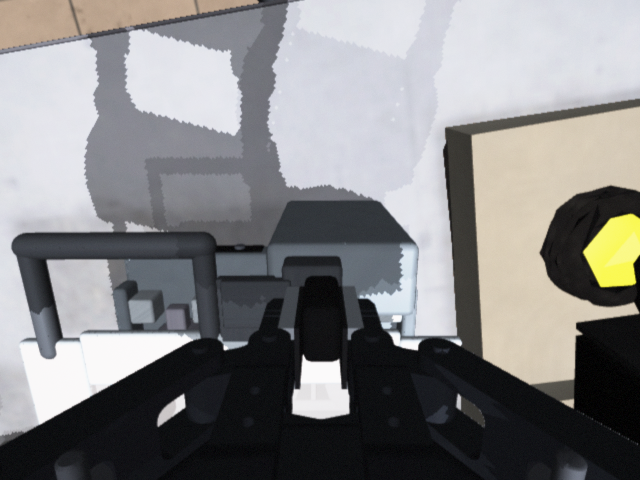

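The catch is at its home stop (11 N, TCP back at its original (0.377,0.234); view matches the pre-release one). Release and retreat.

Request:
move_arm:
  series:
    - [0.5, [0, 0, 0], 0]
    - [0.2, [0, 0, 0], 0]
    - [0.2, [0, 0, 0], 0]
    - [0.2, [0, 0, 3], 0]
    - [0.2, [0, 0, 5], 0]
    - [0.2, [0, 0, 5], 0]
    - [0.2, [0, 0, 5], 0]
    - [0, [0, -3, 3], 0]
    - [0, [0, -4, 0], 0]
    - [0, [0, -4, 0], 0]
    - [0, [0, -4, 0], 0]
    - [0, [0, 0, 0], 0]
    - [0, [0, 0, 0], 0]

```text
clock: 50.8
tool_pos: [0.3775, 0.0808, 0.3618]
eef_rot: [-0.968, 2.989, 0.001]
wrist_force: [0.7, 0.7, -0.6]
gripper_width: 0.502
```

```bash
python3 -c "
from h import *
s=st();d=cap('wrist','w32');cap('scene','s32');t=cap('top','t32')
cv2.imwrite('pics/w32z.png',cv2.resize(cv2.imread('pics/w32.png')[120:420,260:560],(600,600)))
"
```

```text
t 50.8 tcp [0.3775 0.0808 0.3618] xhead -144.13 tilt -1.0 w 0.502 F [ 0.7186  0.7314 -0.6109] q [ 0.0115  0.002   1.6091  0.0004  1.5305 -2.1855]
```

View pics/w32.png

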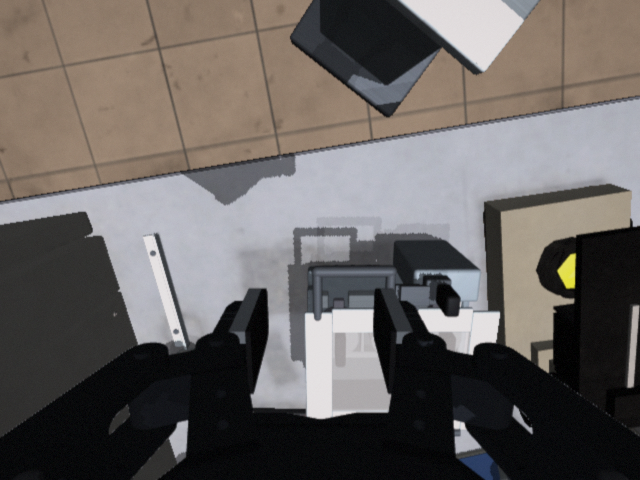

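View pics/s32.png

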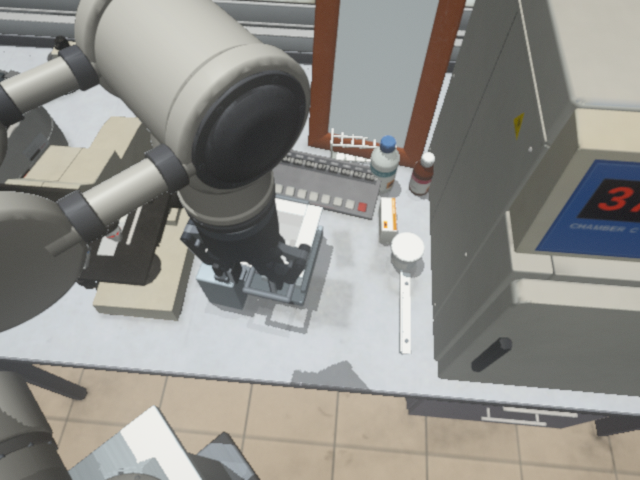

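View pics/t32.png

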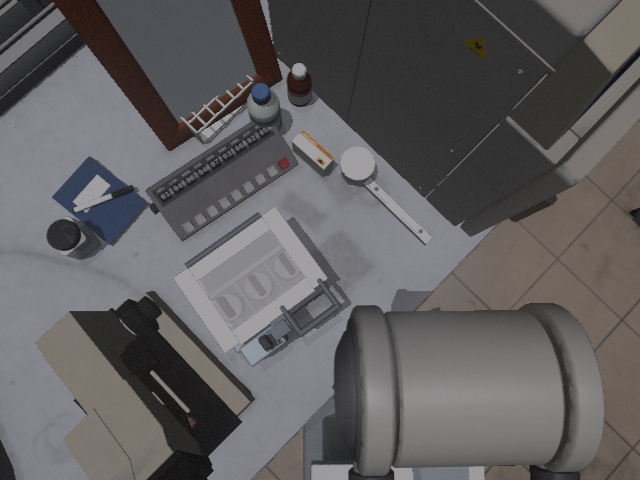

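```bash
python3 -c "
from h import *
a=cv2.imread('pics/top0.png');b=cv2.imread('pics/t32.png')
for i in (a,b):
    m=(i.max(2)<60).astype(np.uint8); m[:325]=0;m[360:]=0;m[:,:255]=0;m[:,282:]=0
    n,l,s,c=cv2.connectedComponentsWithStats(m); k=1+s[1:,4].argmax(); print(c[k],s[k])
d=cv2.absdiff(a,b)[190:370,160:420]; cv2.imwrite('pics/dif.png',cv2.resize(d*3,None,fx=3,fy=3))
d=env.get_state()['wrist_force'];print(d)"
```

```text
[266.7561 342.2683] [258 336  16  15  82]
[267.7051 341.5256] [259 335  15  16  78]
[-0.2271  0.7501  0.4291]
```

View pics/dif.png

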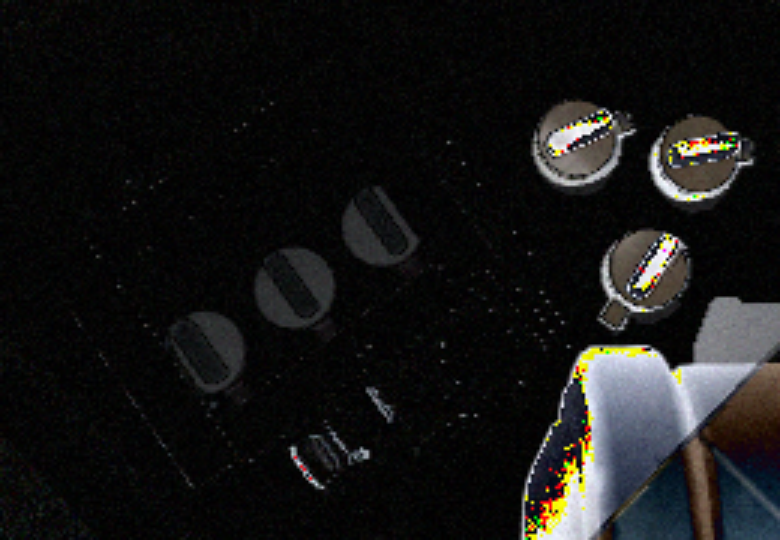

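The lid, cup and carton differ from the start picture by nothing but noise. The catch sits about 1 px (≈2 mm) further towards home than at the start. Handing in.

```bash
python3 -c "
from h import *
print(job.job_done())"
```

```text
the job is handed in; nothing more can be done
None
```

I loaded the mill and handed the job in at about 51 s of the 210 s allowed. The hand-in gives no verdict, so success rests on my own checks below.

**What I did:**
- **Opening:** I slid the catch about 32 mm left and swung the lid up to about 1.5 rad.
- **Loading:** I stood all three jars on seats 0, 1 and 2, each with its lug in its notch.
- **Closing:** I lowered the lid and pressed it shut, then slid the catch back to its stop and moved the arm clear.

**Last checks:**
- **Jars:** The wrist view with the lid still up showed all three upright, each lug between its notch blocks. Through the shut lid, the top view shows them still in the seats.
- **Lid:** It matches the start picture to within image noise.
- **Catch:** It is about 1 px (around 2 mm) further home than at the start.
- **Cup and carton:** They look unmoved in the final top and scene views.

**Disagreements and hard contacts:**
- **Seat positions:** One distant wrist view put the seats 4–5 mm off the top view. A closer look agreed with the top view to about 1 mm, so I used that.
- **Lid pressing:** The wrist force reached about 54 N (about 49 N of it straight up) while the fingers pressed the lid shut, below the 120 N wrist limit. The 40 N limit applies to the arm and gripper body, and I took the fingers not to count.
- **Jar knock and grip slackening:** I saw neither happen.

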